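Complete the disc spring stack of a bench press

ROBOT

A 7-joint arm with a two-finger parallel gripper is mounted at the origin on a cart in front of the work surface, level with it; the furniture and walls round the work are solid. World frame = base frame: x ahead of the robot, y to its left, z up, the work surface at z = 0. Lengths are in m, angles in rad, forces in N, time in s.
With the tool pointing down it reaches from about 0.4 to 0.85 m from the base axis. Payload 10.4 kg.
Tool frame: the origin (TCP) lies midway between the tips of the shut fingers; the grasp point (between the pads) lies hold_point_z behind it (hold_point_z is the distance from the TCP to the grasp point, in m); z points along the fingers, y is the line along which they close (so a half turn about z gives the same grasp; the last joint's range is limited). The gripper opens to 87 mm and grips with 3 to 60 N. Pads are 19 mm wide; open, the fingers measure 117 mm over their backs; the gripper's body (75 mm by 190 mm) begins 51 mm behind the grasp point.
Start: joints at [1.174, 0.332, -0.065, 1.46, 0.022, 1.35, -0.088], TCP at [0.228, -0.582, 0.223] pointing down, gripper open.
Joint ranges: [-2.6, 2.6], [-0.5, 2.12], [-1.47, 1.34], [0.16, 2.42], [-1.27, 4.41], [0.06, 2.06], [-2.6, 2.6]. Speed limits (rad/s): [2.22, 2.22, 2.79, 2.79, 3.14, 3.14, 3.14].

INTERFACE

Orientations are given as a unit quaternion [x, y, z, w].
In Python, from bench import * gives the robot as it stands. The module is installed in compiled form; this text tells all that it offers.
- The arm moves only by the tool drive_tool, never from a script. Its argument "increments" is a list of rows, each a list of 6 numbers: the shift along the tool's x, y, z scaled (see below), then the turn, a rotation vector about the tool's x, y, z scaled (see below). In form: [[dx, dy, dz, rx, ry, rz], ...]. A call has exactly 5 rows; each row is the pose to reach, as a shift and turn from the pose commanded when the call began, along the tool's axes at that moment; what a row does not reach only later rows make up. The controller multiplies each number of a shift by 300 mm and each number of a turn by pi/4 rad. A row lasts 1/12 s, in which the tool goes at most 41.7 mm and 7.16 degrees, less where a joint would pass 70% of its speed; a pose out of reach is approached as far as the arm can. A call with a number of a shift or a turn outside -1 to 1 is refused whole. A call with a gripper value outside its range is refused whole. "claw" is the closure, from 0 (fully open) to 1 (shut), set as the call begins (left out, the last holds). The fingers move at their own pace and stop on an object; "force" is the grip in N (left out, the last holds). Time passes only in rows, so rows that repeat a pose let the fingers close, or fill a call up. It gives the time, the measured TCP pose, the force, the opening and the grip force at its end, in the units of the state.
- read_state(): the state, without advancing time (a new reading comes with each control period).
- camera(name): name is "side" or "top" or "wrist"; returns the picture (420x560x3 uint8, blue, green, red); there is no depth.
- get_calibration(name): a dict with "K" (3x3 intrinsics, pixels), "position" and "rotation" of the camera in the world. Camera axes: x right, y down, z forward; pixel columns grow to the right and rows downward; lengths in m; the calibration is good to about 2 mm. A picture is of the moment at which its call begins: read the wrist's pose just before it. get_calibration takes no time and is no camera call; for the wrist camera it gives the pose at the moment of the call.
- close_job(): hands the job in; it is judged then, once.
The state is a dict: "time": time; "joint_positions": joint angles; "joint_vel": joint speeds; "joint_torque": joint torques, N m; "ee_pos": TCP position; "eef_rot": TCP orientation; "ft_force": force on the tool from outside, world axes, zero at the start; "torque": the same for the moment, N m; "width": finger opening in m; "grip_force": force on a finger pad.
Only numpy, scipy, OpenCV 4.12 (cv2) and the standard library are available. Lean on these libraries where they do the work, as an engineer would, in place of code of your own. Each camera call takes 0.05 s, during which the arm holds its last target. There are 200 camera calls.

TASK

Complete the spring stack on the stand's level arbor. The coned washers go on in pairs, a pair lying nested one in the other and each pair facing the opposite way to the one before: the fitted pair has its crowns towards the flange, so thread the two coned washers from the rack on after it, one after the other in either order, both with their crowns pointing outward to the arbor's free end. Push each right up against its neighbour, let go, leave the flat ring standing in the rack, and do not shift the bottle, the dish or the tape nearby.

Things in the scene. Friction and masses are not known exactly. Their poses are not given: they have to be found in the camera images.
- stand: Fixed grey press stand: foot 130 x 90 x 12 mm, post 26 x 42 x 120 mm, dark flange of diameter 56, level steel arbor of diameter 20 with a rounded nose. Origin on the worktop under the post; x along the arbor to its free end, z up. Arbor axis z = 100, flange face x = 30, nose x = 115 to 127 mm. Loose discs hang with 3.5 mm play (axes at z = 96.5); pushed tight, their middles lie at x = 64 and 74 mm.
- arbor_root (a point): Point on the arbor's axis at the flange's face.
- fitted_face (a point): Point on the arbor's axis at the outer face of the fitted pair: two coned washers like disc_a, fixed to the stand, nested, crowns towards the flange. This face, 26 mm from the flange, is the wide rim (diameter 68 mm) of the outer one, against which the next disc is pushed.
- arbor_tip (a point): Point on the arbor's axis at its free end, 97 mm from arbor_root.
- rack: Fixed white slotted plastic block, 196 x 56 x 27 mm; origin under its centre, z up. Three rings stand on edge in it, at x = -65, 0 and 65 mm, in any order, their axes level along the rack's x, centres 46 mm above the worktop. It is 48 mm wide at the rings, so both ends of a ring's level diameter stand free beside it.
- disc_a: Coned spring washer, bare steel, 0.18 kg: outer diameter 68, hole 27, 10 mm thick, dished to 16 mm deep. Origin on its axis, mid-depth. x = its axis, out of the crown (raised narrow side, flat end at x = +8); hollow side with the wide rim faces -x. Cylindrical rim, to grip across its diameter, x = -8 to +2 mm. y, z arbitrary. At first in any slot of the rack, crown to the rack's +x.
- disc_b: Coned spring washer, bare steel, 0.18 kg: outer diameter 68, hole 27, 10 mm thick, dished to 16 mm deep. Origin on its axis, mid-depth. x = its axis, out of the crown (raised narrow side, flat end at x = +8); hollow side with the wide rim faces -x. Cylindrical rim, to grip across its diameter, x = -8 to +2 mm. y, z arbitrary. At first in any slot of the rack, crown to the rack's -x.
- disc_a_crown (a point): Centre of the crown's flat end face of that disc, on the axis, 8 mm from its origin along its +x.
- disc_b_crown (a point): Centre of the crown's flat end face of that disc, on the axis, 8 mm from its origin along its +x.
- flat_ring: Bare steel spacer ring, plain and flat (not dished): outer diameter 68 mm, hole 27 mm, 10 mm thick; origin in its centre, x along its axis. It stands in the third slot of the rack and is not wanted.
- reagent_bottle: White plastic bottle with a blue cap, diameter 42 mm, 80 mm high, standing behind the work; bystander. Origin under its centre.
- petri_dish: Round flat dish, diameter 91 mm, 15 mm high, behind the work; bystander. Origin under its centre.
- tape: Roll of cream tape lying flat, diameter 72 mm, 19 mm high, near the front edge; bystander. Origin under its centre.
There are look-alikes about, which are no part of the job. Leave any black, blue or orange look-alike of the disc_b alone.

How it is judged:
At the end, for the whole second after the job is handed in: disc_a and disc_b hang on the arbor, let go, at rest, square within 0.17 rad, both crown outward, in either order: the inner one's middle at stand x = 64 mm against the fitted pair, the outer one's at 74 mm, nested on it, each within -3 to +5 mm (((x of disc_a in the frame of stand between 0.061 and 0.069 m and x of disc_a_crown in the frame of stand between 0.069 and 0.077 m and y of disc_a in the frame of stand between -0.007 and 0.007 m and z of disc_a in the frame of stand between 0.088 and 0.107 m and angle between the x axis of disc_a and the x axis of stand, either way round below 0.17 rad and linear speed of disc_a below 0.02 m/s) or (x of disc_a in the frame of stand between 0.071 and 0.079 m and x of disc_a_crown in the frame of stand between 0.079 and 0.087 m and y of disc_a in the frame of stand between -0.007 and 0.007 m and z of disc_a in the frame of stand between 0.088 and 0.107 m and angle between the x axis of disc_a and the x axis of stand, either way round below 0.17 rad and linear speed of disc_a below 0.02 m/s)) and ((x of disc_b in the frame of stand between 0.061 and 0.069 m and x of disc_b_crown in the frame of stand between 0.069 and 0.077 m and y of disc_b in the frame of stand between -0.007 and 0.007 m and z of disc_b in the frame of stand between 0.088 and 0.107 m and angle between the x axis of disc_b and the x axis of stand, either way round below 0.17 rad and linear speed of disc_b below 0.02 m/s) or (x of disc_b in the frame of stand between 0.071 and 0.079 m and x of disc_b_crown in the frame of stand between 0.079 and 0.087 m and y of disc_b in the frame of stand between -0.007 and 0.007 m and z of disc_b in the frame of stand between 0.088 and 0.107 m and angle between the x axis of disc_b and the x axis of stand, either way round below 0.17 rad and linear speed of disc_b below 0.02 m/s)) and contact force between each of disc_a, disc_b and the fingers below 0.05 N); the robot touches nothing.
It fails at once if the flat ring was moved more than 20 mm (distance of flat_ring from where it was at the start of the episode above 0.02 m).
It fails at once if the bottle was shifted more than 30 mm (distance of reagent_bottle from where it was at the start of the episode above 0.03 m).
It fails at once if the dish was shifted more than 30 mm (distance of petri_dish from where it was at the start of the episode above 0.03 m).
It fails at once if the tape was shifted more than 30 mm (distance of tape from where it was at the start of the episode above 0.03 m).
It also fails if it takes over 58 s, if anything falls off the work surface, if the arm or the gripper's body presses on something with over 40 N, if the wrist force passes 120 N, or if a joint passes its speed limit or range.

## Working session

There is one attempt and no reset: what is moved stays moved. The work goes in short steps, Python scripts to look and compute and a tool call to move; the robot and the scene stay as the last step left them, time stands still between calls to the robot, and variables do not carry over. Pictures are saved under pics/ and viewed, at most 10 in all, crops included, and the job is handed in when it is done.

Besides the shell and the picture viewer there is one more tool, called after "Emit:" by a JSON object that holds its "api" and its "payload", one argument or row to a line. drive_tool: Moves the arm, as the interface text tells. Its arguments: {"type":"object","properties":{"increments":{"type":"array","items":{"type":"array","items":{"type":"number"}}},"claw":{"type":"number"},"force":{"type":"number"}},"required":["increments"]}

```bash
mkdir -p pics; python3 - <<'E'
from bench import *
import cv2
for n in("side","top"):
    cv2.imwrite(f"pics/{n}0.png",camera(n)); c=get_calibration(n); print(n,c)
s=read_state(); print(s)
E
```

```text
side {'K': array([[410.90600463,   0.        , 274.64128612],
       [  0.        , 410.90600463, 203.61484548],
       [  0.        ,   0.        ,   1.        ]]), 'position': array([0.51025805, 1.04505992, 0.69797048]), 'rotation': array([-0.00926818,  0.88457009, -0.4660076 ,  0.01693465])}
top {'K': array([[391.33623851,   0.        , 280.72283826],
       [  0.        , 391.33623851, 204.90759073],
       [  0.        ,   0.        ,   1.        ]]), 'position': array([0.37228742, 0.13645809, 1.23333702]), 'rotation': array([-0.69607265,  0.71386415, -0.05091765,  0.05734311])}
{'time': 0.1, 'joint_positions': array([ 1.17441322,  0.33284789, -0.06471504,  1.46086977,  0.02162078,
        1.34988668, -0.08849469]), 'joint_vel': array([-0.00012255,  0.00020701,  0.00123652, -0.00119906, -0.00060768,
        0.0006408 , -0.0002569 ]), 'joint_torque': array([ 2.14963184e-03, -6.24545574e+01,  2.51982640e-02, -3.90713739e+01,
       -6.13750541e-02,  3.66359402e-02, -2.72486051e-05]), 'ee_pos': array([ 0.2280832 , -0.58152041,  0.22180311]), 'eef_rot': array([ 9.82582286e-01,  1.85826850e-01, -1.58301575e-04, -6.38340843e-04]), 'ft_force': array([-0.1283048 ,  0.5823157 ,  0.38837198]), 'torque': array([ 0.0458959 ,  0.00147844, -0.00497834]), 'grip_force': 0.0, 'width': 0.08679880110228674}
```

View pics/side0.png

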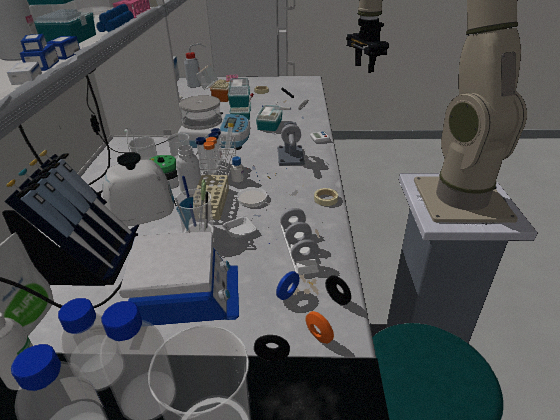

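View pics/top0.png

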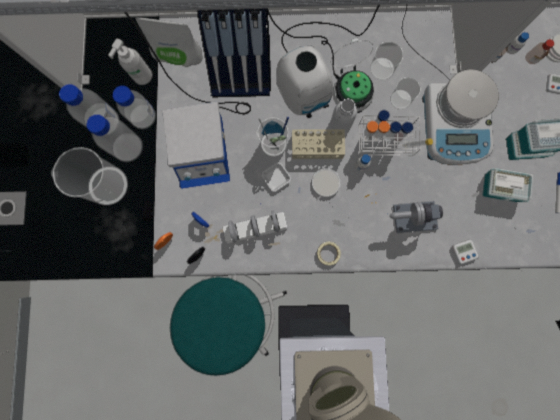

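```bash
python3 -c "
import bench; print([ (n,getattr(bench,n)) for n in dir(bench) if not n.startswith('__')])"
```

```text
[('PlanningError', <class 'bench.PlanningError'>), ('camera', <function make.<locals>.drawn_camera at 0x7fc1379640e0>), ('close_job', <function connect.<locals>.done at 0x7fc1378d77e0>), ('get_calibration', <function make.<locals>.<lambda> at 0x7fc137964680>), ('hold_point_z', 0.0187), ('read_state', <function make.<locals>.<lambda> at 0x7fc1379645e0>)]
```

Side view: rack with three rings near (292,218), (298,232), (303,250); stand at (290,145); look-alikes blue (287,285), black (338,290) and (271,346), orange (319,326), tape (327,197). Top view: rack near (255,227), stand (416,215), look-alikes (200,219), (196,255), (163,240); bottle (365,160), dish (326,183), tape (328,254). I'll take one close crop of both.

```bash
python3 - <<'E'
import cv2,numpy as np
s=cv2.imread("pics/side0.png");t=cv2.imread("pics/top0.png")
f=lambda im,x0,y0,w,h,W,H:cv2.resize(im[y0:y0+h,x0:x0+w],(W,H),interpolation=cv2.INTER_CUBIC)
a=f(t,205,195,100,60,500,300)           # x5
b=f(t,380,190,60,60,300,300)   # x5
c=f(s,265,200,70,70,300,300)
d=f(s,265,115,60,60,300,300)
im=np.vstack([np.hstack([a,b]),np.hstack([c,d,np.zeros((300,200,3),np.uint8)])])
cv2.imwrite("pics/crop0.png",im)
E
```

```text
(no output)
```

View pics/crop0.png

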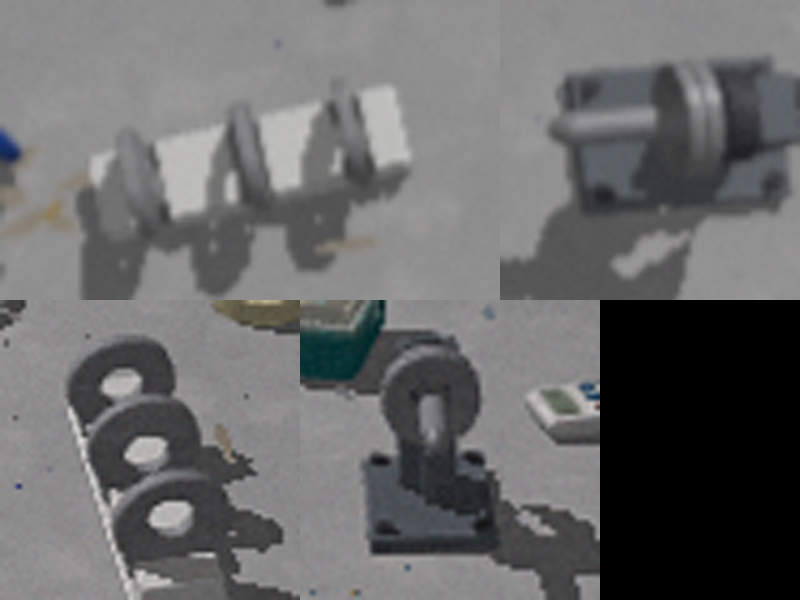

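```bash
cat > h.py <<'E'
from bench import *
import numpy as np, cv2
from scipy.spatial.transform import Rotation as R
def ray(c,u,v):
    d=R.from_quat(c["rotation"]).apply(np.linalg.inv(c["K"])@[u,v,1]); return np.array(c["position"]),d
def onz(c,u,v,z):
    p,d=ray(c,u,v); return p+d*(z-p[2])/d[2]
def proj(c,X):
    q=R.from_quat(c["rotation"]).inv().apply(np.atleast_2d(X)-c["position"]); q=q@np.array(c["K"]).T; return q[:,:2]/q[:,2:]
def tri(obs):
    A=np.zeros((3,3));b=np.zeros(3)
    for c,u,v in obs:
        p,d=ray(c,u,v); d/=np.linalg.norm(d); M=np.eye(3)-np.outer(d,d); A+=M;b+=M@p
    return np.linalg.solve(A,b)
def goto(p,q,p0=None,q0=None):
    "scaled increments from pose to target (total)"
    s=read_state(); p0=s["ee_pos"] if p0 is None else p0; q0=s["eef_rot"] if q0 is None else q0
    r0=R.from_quat(q0); d=r0.inv().apply(np.array(p)-p0)/.3; w=(r0.inv()*R.from_quat(q)).as_rotvec()/(np.pi/4)
    return np.round(np.r_[d,w],4)
E
python3 - <<'E'
from h import *
c=get_calibration("top"); np.set_printoptions(precision=4,suppress=True)
for n,u,v,z in [("rackL",223,226,.027),("rackRtop",284,212.6,.027),("rackRbot",287,228,.027),("tip",390.4,215.6,.1),("flange",428,214,.1),("ringL top",231,221,.08),("ringR",274,213,.08),("tape",328,254,.019),("dish",326,183,.015),("bottle",366,158,.08),("blue",200,219,.03),("black",196,255,.02)]:
    print(n,onz(c,u,v,z))
w=get_calibration("wrist"); s=read_state(); r=R.from_quat(s["eef_rot"])
print(w["K"], r.inv().apply(w["position"]-s["ee_pos"]), (r.inv()*R.from_quat(w["rotation"])).as_matrix(), r.as_matrix())
E
```

```text
rackL [0.4973 0.3256 0.027 ]
rackRtop [0.5343 0.1356 0.027 ]
rackRbot [0.4861 0.1275 0.027 ]
tip [ 0.5077 -0.1736  0.1   ]
flange [ 0.5096 -0.2829  0.1   ]
ringL top [0.5061 0.2935 0.08  ]
ringR [0.5267 0.1654 0.08  ]
tape [0.4034 0.0036 0.019 ]
dish [ 0.6272 -0.0001  0.015 ]
bottle [ 0.6876 -0.1171  0.08  ]
blue [0.5206 0.3965 0.03  ]
black [0.4104 0.4102 0.02  ]
[[365.9678   0.     281.1589]
 [  0.     365.9678 209.1798]
 [  0.       0.       1.    ]] [ 0.0743  0.0003 -0.1627] [[ 0.0014 -0.9622 -0.2724]
 [ 1.      0.0014  0.0001]
 [ 0.0003 -0.2724  0.9622]] [[ 0.9309  0.3652 -0.0005]
 [ 0.3652 -0.9309  0.0012]
 [-0.0001 -0.0013 -1.    ]]
```

```bash
cat >> h.py <<'E'
def down(yaw,tilt=0):
    "tool down, tool x at yaw (deg)"
    return (R.from_euler("z",yaw,degrees=True)*R.from_euler("x",180,degrees=True)*R.from_euler("x",tilt,degrees=True)).as_quat()
def chain(*poses):
    p0=q0=None
    for p,q in poses:
        print(list(goto(p,q,p0,q0))); p0,q0=np.array(p),q
E
python3 - <<'E'
from h import *
chain(([.29,-.43,.235],down(40)),([.39,-.30,.235],down(60)),([.49,-.19,.235],down(70)))
E
```

```text
[np.float64(0.3766), np.float64(-0.3949), np.float64(-0.0435), np.float64(-0.0017), np.float64(-0.0002), np.float64(-0.4129)]
[np.float64(0.5339), np.float64(-0.1177), np.float64(-0.0), np.float64(-0.0), np.float64(0.0), np.float64(-0.4444)]
[np.float64(0.4842), np.float64(0.1053), np.float64(0.0), np.float64(-0.0), np.float64(0.0), np.float64(-0.2222)]
```

Emit:
{"api": "drive_tool", "payload": {
  "increments": [
    [0.377,-0.395,-0.043,0,0,-0.413],
    [0.377,-0.395,-0.043,0,0,-0.413],
    [0.377,-0.395,-0.043,0,0,-0.413],
    [0.377,-0.395,-0.043,0,0,-0.413],
    [0.377,-0.395,-0.043,0,0,-0.413]
  ]
}}

```text
time: 0.52
ee_pos: [0.2948, -0.4237, 0.2364]
eef_rot: [0.938, 0.346, 0.001, -0.0]
ft_force: [1.3, -0.7, -0.1]
width: 0.0869
grip_force: 0.0
```

Emit:
{"api": "drive_tool", "payload": {
  "increments": [
    [0.534,-0.118,0,0,0,-0.444],
    [0.534,-0.118,0,0,0,-0.444],
    [0.534,-0.118,0,0,0,-0.444],
    [0.534,-0.118,0,0,0,-0.444],
    [0.534,-0.118,0,0,0,-0.444]
  ]
}}

```text
time: 0.93
ee_pos: [0.395, -0.293, 0.2356]
eef_rot: [0.863, 0.504, 0.001, -0.0]
ft_force: [-0.1, 0.9, 0.5]
width: 0.087
grip_force: 0.0
```

Emit:
{"api": "drive_tool", "payload": {
  "increments": [
    [0.484,0.105,0,0,0,-0.222],
    [0.484,0.105,0,0,0,-0.222],
    [0.484,0.105,0,0,0,-0.222],
    [0.484,0.105,0,0,0,-0.222],
    [0.484,0.105,0,0,0,-0.222]
  ]
}}

```text
time: 1.35
ee_pos: [0.4931, -0.1847, 0.2352]
eef_rot: [0.817, 0.576, 0.001, -0.001]
ft_force: [0.3, 0.7, -0.5]
width: 0.0873
grip_force: 0.0
```

```bash
cat >> h.py <<'E'
import pickle
def snap(name):
    c=get_calibration("wrist"); im=camera("wrist"); c2=get_calibration("wrist")
    print("drift",np.linalg.norm(np.array(c2["position"])-c["position"])); cv2.imwrite(f"pics/{name}.png",im); pickle.dump(c,open(f"pics/{name}.pkl","wb"))
def cal(name): return pickle.load(open(f"pics/{name}.pkl","rb"))
def show():
    s=read_state(); print(s["time"],s["ee_pos"].round(4),R.from_quat(s["eef_rot"]).as_matrix().round(3).tolist(),"j",s["joint_positions"].round(3),"f",s["ft_force"].round(2),s["width"],s["grip_force"])
E
python3 -c "
from h import *
show();snap('st1')"
```

```text
1.35 [ 0.4931 -0.1847  0.2352] [[0.336, 0.942, 0.001], [0.942, -0.336, 0.002], [0.003, 0.0, -1.0]] j [ 0.733  0.143 -0.502  1.68   0.068  1.337 -0.123] f [ 0.33  0.72 -0.54] 0.08725786935664831 0.0
drift 0.0030413414901221763
```

View pics/st1.png

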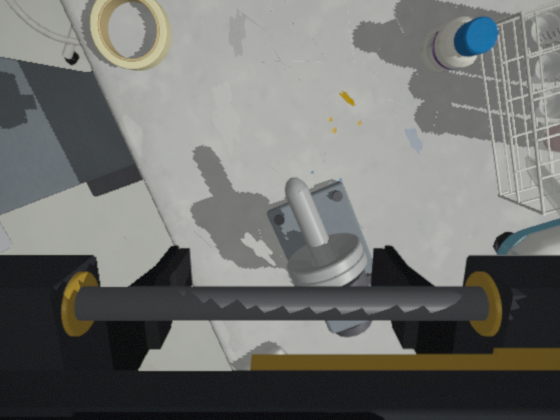

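Wrist view: arbor from nose (294,186) to fitted pair (325,255), stand foot round it, tape (130,30), bottle (465,40). I'll take two static views, shifted sideways.

Emit:
{"api": "drive_tool", "payload": {
  "increments": [
    [-0.13,0.12,0,0,0,0],
    [-0.25,0.23,0,0,0,0],
    [-0.25,0.23,0,0,0,0],
    [-0.25,0.23,0,0,0,0],
    [-0.25,0.23,0,0,0,0]
  ]
}}

```text
time: 1.82
ee_pos: [0.5282, -0.2864, 0.2345]
eef_rot: [0.82, 0.572, -0.0, -0.001]
ft_force: [-0.2, 1.0, -0.3]
width: 0.0871
grip_force: 0.0
```

```bash
python3 -c "
from h import *
show();snap('st2')"
```

```text
1.8167 [ 0.5282 -0.2864  0.2345] [[0.346, 0.938, -0.002], [0.938, -0.346, 0.001], [0.0, -0.002, -1.0]] j [ 0.772  0.307 -0.438  1.491  0.131  1.374 -0.026] f [-0.21  0.99 -0.26] 0.08714732042635677 0.0
drift 0.0015920975198552806
```

Emit:
{"api": "drive_tool", "payload": {
  "increments": [
    [0,-0.12,0,0,0,0],
    [0,-0.3,0,0,0,0],
    [0,-0.45,0,0,0,0],
    [0,-0.45,0,0,0,0],
    [0,-0.45,0,0,0,0]
  ]
}}

```text
time: 2.28
ee_pos: [0.3991, -0.2369, 0.236]
eef_rot: [0.82, 0.573, -0.001, 0.001]
ft_force: [0.8, -1.2, -0.0]
width: 0.087
grip_force: 0.0
```

```bash
python3 - <<'E'
from h import *
show();snap('st3')
a=cv2.imread('pics/st2.png')[:260];b=cv2.imread('pics/st3.png')[:260]
cv2.imwrite('pics/st23.png',np.vstack([a,b]))
E
```

```text
2.2833 [ 0.3991 -0.2369  0.236 ] [[0.343, 0.939, -0.001], [0.939, -0.343, -0.002], [-0.002, 0.0, -1.0]] j [ 0.883 -0.01  -0.441  1.825 -0.002  1.325  0.093] f [ 0.77 -1.2  -0.04] 0.08704872579053911 0.0
drift 0.0016936620744352306
```

View pics/st23.png

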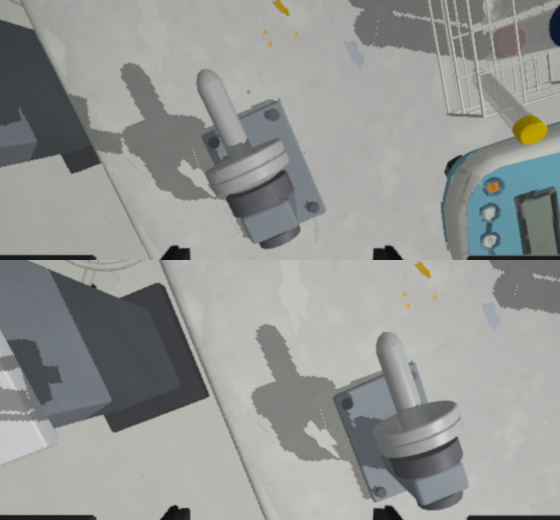

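```bash
cat > arb.py <<'E'
from h import *
def edges(name,p0,p1,half=24):
    "p0 nose px, p1 px along the arbor; scan across for the two edges"
    g=cv2.GaussianBlur(cv2.cvtColor(cv2.imread(f"pics/{name}.png"),cv2.COLOR_BGR2LAB)[:,:,0],(0,0),1).astype(np.float32)
    p0,p1=np.array(p0,float),np.array(p1,float);d=(p1-p0)/np.linalg.norm(p1-p0);n=np.array([d[1],-d[0]]) # n: to image right
    L=[];Rr=[]
    t=np.arange(-half,half+.1,.25)
    for s in np.linspace(.3,.9,25):
        q=p0+s*(p1-p0)+t[:,None]*n
        pr=cv2.remap(g,q[None,:,0].astype(np.float32),q[None,:,1].astype(np.float32),cv2.INTER_LINEAR)[0]
        gr=np.abs(np.gradient(pr)); w=(np.abs(t)>6)&(np.abs(t)<19)
        for sgn,l in((-1,L),(1,Rr)):
            m=w&(t*sgn>0); i=np.argmax(np.where(m,gr,0)); l.append(q[i])
    return np.array(L),np.array(Rr)
def fitline(P):
    for _ in range(3):
        vx,vy,x,y=cv2.fitLine(P.astype(np.float32),cv2.DIST_HUBER,0,.01,.01).ravel(); r=np.abs((P[:,0]-x)*vy-(P[:,1]-y)*vx); P=P[r<max(1,np.median(r)*3)]
    return np.array([x,y]),np.array([vx,vy])*(1 if vy>0 else -1),len(P),r.mean()
planes=[]
for name,a,b in(("st2",(207,74),(238,147)),("st3",(387,76),(410,140))):
    c=cal(name);ns=[]
    for P in edges(name,a,b):
        x,v,k,r=fitline(P);print(name,x,v,k,r)
        n=np.cross(ray(c,*(x-20*v))[1],ray(c,*(x+20*v))[1]); ns.append(n/np.linalg.norm(n))
    n=ns[0]+ns[1]; n/=np.linalg.norm(n); planes.append((n,n@c["position"]))
d=np.cross(planes[0][0],planes[1][0]); d/=np.linalg.norm(d); d*=np.sign(d[1])
N=np.array([p[0] for p in planes]+[[0,1,0]]); X=np.linalg.solve(N,[planes[0][1],planes[1][1],-.2])
print("axis at y=-.2",X,"dir",d,"yaw",np.degrees(np.arctan2(d[1],d[0])))
E
python3 arb.py
python3 - <<'E'
from h import *
for n,a in(("st2",(207,70)),("st3",(385,73))):
    g=cv2.cvtColor(cv2.imread(f"pics/{n}.png"),cv2.COLOR_BGR2GRAY); print(g[a[1]-8:a[1]+8:1,a[0]-8:a[0]+10:2])
E
```

```text
st2 [208.78668  114.600174] [0.42652667 0.904475  ] 14 0.1397136318675831
st2 [235.65715 111.80586] [0.3863072 0.9223702] 24 0.23712383471405918
st3 [385.6251  121.47946] [0.33059722 0.94377196] 23 0.1923070840669405
st3 [413.7263  109.39487] [0.45377764 0.89111495] 25 2.2388726534402035
axis at y=-.2 [ 0.50825948 -0.2         0.10201449] dir [-0.07541109  0.97235526 -0.22099415] yaw 94.43470151125123
[[175 174 175 174 172 173 172 171 171]
 [174 173 174 173 173 173 172 172 171]
 [173 173 173 172 172 172 171 171 171]
 [173 173 173 172 172 171 171 172 172]
 [174 173 172 170 172 171 172 171 171]
 [172 173 171 170 171 171 171 171 172]
 [172 169 163 162 164 168 171 171 172]
 [172 156 142 142 146 153 167 172 172]
 [167 128 124 134 135 138 153 171 172]
 [151 116 126 134 137 138 138 162 172]
 [125 116 128 135 142 141 142 145 164]
 [108 118 131 137 143 145 146 144 145]
 [104 118 132 140 146 150 149 146 139]
 [106 120 134 142 147 153 152 150 144]
 [106 121 137 145 151 154 155 152 149]
 [107 124 138 146 151 155 157 155 152]]
[[187 188 188 187 186 187 185 186 185]
 [187 188 190 187 187 186 186 185 185]
 [188 188 188 187 188 187 186 185 185]
 [189 189 188 187 188 187 187 185 185]
 [189 189 188 187 187 188 187 185 185]
 [191 190 188 186 187 187 186 185 185]
 [190 189 188 175 173 175 174 180 184]
 [190 190 184 140 137 144 148 166 182]
 [191 189 166 115 126 137 145 154 172]
 [191 185 135 113 126 138 147 152 159]
 [190 167 113 115 127 139 147 154 156]
 [186 135 108 115 127 140 148 154 159]
 [176 110 107 115 128 140 149 157 162]
 [166 104 108 116 127 140 152 158 164]
 [151 105 107 116 129 143 152 159 165]
 [136 104 109 116 131 143 153 159 166]]
```

```bash
sed -i 's/np.linspace(.3,.9,25)/np.linspace(.2,.7,30)/; s/(np.abs(t)>6)&(np.abs(t)<19)/(np.abs(t)>9)\&(np.abs(t)<18)/; s/"st3",(387,76),(410,140)/"st3",(390,76),(415,140)/' arb.py
cat >> arb.py <<'E'
for n,_ in planes:
    e=np.cross(n,[0,0,1]); e*=np.sign(e[1]); print("level yaw",np.degrees(np.arctan2(e[1],e[0])), "x,y at z .1:",np.linalg.solve([n,[0,0,1],[0,1,0]],[_,.1,-.2]))
print("tip",tri([(cal("st2"),204.5,69.5),(cal("st3"),387,72.5)]))
E
python3 arb.py
```

```text
st2 [206.73354  110.213066] [0.43137246 0.90217394] 26 0.14721310474970808
st2 [229.9621   98.71472] [0.40393797 0.9147864 ] 26 0.21642130119016434
st3 [384.7578  107.17244] [0.49310914 0.86996746] 21 0.6284193234031191
st3 [411.98752 101.36875] [0.4861645  0.87386733] 30 0.7705941182454767
axis at y=-.2 [ 0.50922386 -0.2         0.10870877] dir [-0.1137657   0.90203514 -0.41640121] yaw 97.188256031743
level yaw 93.19741595301008 x,y at z .1: [ 0.50789842 -0.2         0.1       ]
level yaw 103.91272670562013 x,y at z .1: [ 0.51151771 -0.2         0.1       ]
tip [ 0.50826282 -0.17212792  0.10268427]
```

```bash
python3 - <<'E'
from h import *
for n,u0 in(("st2",180),("st3",364)):
  g=cv2.cvtColor(cv2.imread(f"pics/{n}.png"),cv2.COLOR_BGR2GRAY); print(n,u0)
  for v in range(84,146,8): print(v,*g[v,u0:u0+76:2])
E
```

```text
st2 180
84 170 172 172 173 173 173 173 172 143 102 121 132 143 156 166 166 166 167 167 166 163 155 176 179 179 178 179 178 177 178 177 178 178 178 176 176 177 176
92 174 174 174 172 173 173 173 175 174 137 98 117 130 140 151 160 166 167 167 167 167 166 161 151 177 180 181 180 180 180 178 178 178 169 133 162 176 177
100 174 175 175 175 175 174 175 175 175 175 175 137 101 117 132 141 152 160 166 166 167 168 166 166 159 156 177 177 178 179 178 177 179 180 179 178 179 179
108 175 175 175 175 175 175 175 176 176 178 177 176 173 125 103 120 133 142 153 162 167 166 168 169 167 166 159 163 176 178 180 179 180 179 173 161 124 120
116 117 117 122 122 144 122 137 150 164 176 177 176 176 175 173 114 105 123 135 143 154 162 167 167 170 169 168 165 155 121 112 105 99 108 120 125 127 126
124 116 116 116 116 115 115 115 115 116 116 116 116 123 171 173 172 166 102 108 124 135 145 156 163 167 168 169 168 167 164 155 129 127 126 126 126 125 127
132 115 114 114 116 118 118 117 118 119 117 117 118 116 107 89 80 80 83 111 98 109 125 137 146 157 164 167 169 171 168 167 164 147 127 125 126 125 127
140 116 1
[... 682 characters left out ...]
69 180 187 180 180 179 153 141 141 153 186 187 186 187 188 186 186 185 185 186 186
116 172 141 130 130 131 130 119 99 90 104 103 98 102 111 125 137 148 156 167 177 189 183 180 180 160 109 130 143 181 188 188 187 187 187 187 187 187 185
124 107 121 133 139 141 141 141 141 141 140 141 131 99 100 106 119 132 143 151 163 173 187 189 180 181 172 143 142 144 169 186 187 188 188 186 185 186 185
132 142 142 142 143 140 141 141 141 141 139 139 139 138 103 99 104 115 128 140 149 159 169 184 194 182 180 179 152 141 143 155 185 186 184 183 184 185 184
140 139 140 140 141 141 142 142 141 143 141 142 140 141 141 122 98 102 109 123 136 146 154 166 179 196 187 181 180 165 143 143 150 183 185 185 182 174 170
```

```bash
python3 - <<'E'
from h import *
E={"st2":([(202,100),(205.5,108),(209.2,116),(212.9,124)],[(231,100),(234.8,108),(237.6,116),(241,124),(244.5,132)]),
"st3":([(378.7,100),(381,108),(386.6,124),(389,132),(392,140)],[(407,100),(409.3,108),(412.2,116),(414.7,124),(417.4,132),(420,140)])}
pl=[]
for n,(a,b) in E.items():
    c=cal(n);ns=[]
    for P in(a,b):
        P=np.array(P,float);k,m=np.polyfit(P[:,1],P[:,0],1);v=np.cross(ray(c,k*90+m,90)[1],ray(c,k*140+m,140)[1]);ns.append(v/np.linalg.norm(v))
    v=ns[0]+ns[1];v/=np.linalg.norm(v);pl.append((v,v@c["position"]))
    print(n,"half-angle deg",np.degrees(np.arccos(ns[0]@ns[1]))/2)
    e=np.cross(v,[0,0,1]);e*=np.sign(e[1]);print("level yaw",np.degrees(np.arctan2(e[1],e[0])),np.linalg.solve([v,[0,0,1],[0,1,0]],[pl[-1][1],.1,-.2]))
for y in(-.18,-.2,-.22):print(np.linalg.solve([pl[0][0],pl[1][0],[0,1,0]],[pl[0][1],pl[1][1],y]))
print("tip",tri([(cal("st2"),204.5,69.5),(cal("st3"),386.5,72)]))
E
```

```text
st2 half-angle deg 2.006580082380306
level yaw 91.94445877781183 [ 0.50805558 -0.2         0.1       ]
st3 half-angle deg 1.8192597492535354
level yaw 93.19918865773917 [ 0.50804791 -0.2         0.1       ]
[ 0.50721628 -0.18        0.09895174]
[ 0.50805283 -0.2         0.099982  ]
[ 0.50888937 -0.22        0.10101225]
tip [ 0.50818488 -0.17182904  0.10179601]
```

```bash
python3 - <<'E'
from h import *
d=np.array([np.cos(np.radians(92.5)),np.sin(np.radians(92.5)),0]);o=np.array([.508,-.2,.1])+d*((-.172+.2)-.127);l=np.array([d[1],-d[0],0])
for n in("st2","st3"):
    for x in(.056,.046,.030,.127): print(n,x,proj(cal(n),[o+d*x-l*.034,o+d*x+l*.034, o+d*x]).round(1).tolist())
chain(([.46,-.06,.25],down(85)),([.54,.09,.25],down(97)),([.57,.14,.25],down(101)),([.44,.12,.25],down(101)))
E
```

```text
st2 0.056 [[204.0, 172.5], [280.4, 140.2], [241.8, 156.6]]
st2 0.046 [[209.3, 183.6], [285.2, 151.8], [246.8, 167.9]]
st2 0.03 [[217.6, 200.9], [292.7, 169.9], [254.7, 185.6]]
st2 0.127 [[163.7, 88.6], [244.1, 52.0], [203.4, 70.5]]
st3 0.056 [[371.6, 174.5], [451.7, 142.7], [411.2, 158.8]]
st3 0.046 [[375.5, 185.5], [455.0, 154.2], [414.8, 170.0]]
st3 0.03 [[381.5, 202.6], [460.1, 172.1], [420.3, 187.6]]
st3 0.127 [[342.4, 91.1], [427.0, 55.0], [384.1, 73.3]]
[np.float64(0.6231), np.float64(-0.0179), np.float64(-0.0474), np.float64(0.0012), np.float64(0.0029), np.float64(-0.3345)]
[np.float64(0.5213), np.float64(0.2221), np.float64(0.0), np.float64(-0.0), np.float64(0.0), np.float64(-0.2667)]
[np.float64(0.1532), np.float64(0.1196), np.float64(0.0), np.float64(0.0), np.float64(0.0), np.float64(-0.0889)]
[np.float64(0.0172), np.float64(-0.4381), np.float64(-0.0), np.float64(0.0), np.float64(0.0), np.float64(0.0)]
```

Emit:
{"api": "drive_tool", "payload": {
  "increments": [
    [0.62,-0.018,-0.047,0,0,-0.335],
    [0.62,-0.018,-0.047,0,0,-0.335],
    [0.62,-0.018,-0.047,0,0,-0.335],
    [0.62,-0.018,-0.047,0,0,-0.335],
    [0.62,-0.018,-0.047,0,0,-0.335]
  ]
}}

```text
time: 2.75
ee_pos: [0.4627, -0.0555, 0.2504]
eef_rot: [0.735, 0.678, 0.001, 0.0]
ft_force: [-0.0, -0.1, 0.2]
width: 0.087
grip_force: 0.0
```

Emit:
{"api": "drive_tool", "payload": {
  "increments": [
    [0.52,0.222,0,0,0,-0.267],
    [0.52,0.222,0,0,0,-0.267],
    [0.52,0.222,0,0,0,-0.267],
    [0.52,0.222,0,0,0,-0.267],
    [0.52,0.222,0,0,0,-0.267]
  ]
}}

```text
time: 3.17
ee_pos: [0.5422, 0.0969, 0.2492]
eef_rot: [0.659, 0.752, 0.002, -0.002]
ft_force: [0.5, 0.5, 0.4]
width: 0.0869
grip_force: 0.0
```

Emit:
{"api": "drive_tool", "payload": {
  "increments": [
    [0.1,0.08,0,0,0,-0.089],
    [0.153,0.12,0,0,0,-0.089],
    [0.153,0.12,0,0,0,-0.089],
    [0.153,0.12,0,0,0,-0.089],
    [0.153,0.12,0,0,0,-0.089]
  ]
}}

```text
time: 3.58
ee_pos: [0.571, 0.138, 0.2493]
eef_rot: [0.636, 0.772, -0.0, -0.0]
ft_force: [-0.4, -1.0, 0.2]
width: 0.0869
grip_force: 0.0
```

```bash
python3 -c "
from h import *
show();snap('ra1')"
```

```text
3.5833 [0.571  0.138  0.2493] [[-0.192, 0.981, -0.0], [0.981, 0.192, -0.0], [0.0, -0.0, -1.0]] j [ 0.327  0.337 -0.806  1.491  0.243  1.418 -0.295] f [-0.39 -1.03  0.22] 0.08685611760775312 0.0
drift 0.0005176882496439565
```

Emit:
{"api": "drive_tool", "payload": {
  "increments": [
    [0,-0.12,0,0,0,0],
    [0.017,-0.25,0,0,0,0],
    [0.017,-0.438,0,0,0,0],
    [0.017,-0.438,0,0,0,0],
    [0.017,-0.438,0,0,0,0]
  ]
}}

```text
time: 4.05
ee_pos: [0.4386, 0.1163, 0.25]
eef_rot: [0.636, 0.771, -0.001, 0.002]
ft_force: [0.7, -0.4, 0.7]
width: 0.0872
grip_force: 0.0
```

```bash
python3 - <<'E'
from h import *
show();snap('ra2')
a=cv2.imread('pics/ra1.png')[:270];b=cv2.imread('pics/ra2.png')[:270]
cv2.imwrite('pics/ra12.png',np.vstack([a,b]))
E
```

```text
4.05 [0.4386 0.1163 0.25  ] [[-0.19, 0.982, 0.002], [0.982, 0.19, -0.004], [-0.004, 0.001, -1.0]] j [ 0.513 -0.033 -0.842  1.809 -0.02   1.354 -0.134] f [ 0.67 -0.41  0.74] 0.08724041508443935 0.0
drift 0.0016781584407034773
```

View pics/ra12.png

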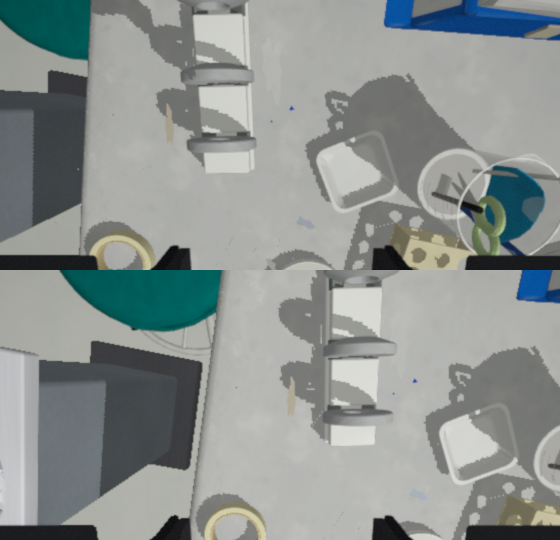

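Both views: rack white strip with rings at (220,73) and (222,145) in the first, (360,346-270=76) and (358,146) in the second; the third ring is at the top border; tape at (122,255). I need to move along the rack to see all three closer.

```bash
python3 - <<'E'
from h import *
a,b=cal("ra1"),cal("ra2")
print("rack near corners", tri([(a,205,172),(b,331,174)]),tri([(a,254,172),(b,375,175)]))
m=tri([(a,220,68),(b,360,72)]);print("ring mid top",m, "near top",tri([(a,222,140),(b,358,142)]))
print("ends L",tri([(a,181,76),(b,325,80)]),"R",tri([(a,255,74),(b,396,76)]))
d=np.array([np.cos(np.radians(101)),np.sin(np.radians(101)),0]);l=np.array([d[1],-d[0],0])
c=np.array([m[0],m[1],.19])-.055*d
chain((c-.04*l,down(101)),(c+.05*l,down(101)))
E
```

```text
rack near corners [0.49013501 0.12921502 0.02758721] [0.54064191 0.13577161 0.01261558]
ring mid top [0.49259251 0.23325976 0.0399577 ] near top [0.50556051 0.16836758 0.04757392]
ends L [0.46018202 0.21876415 0.05188704] R [0.5264089  0.23501632 0.04386376]
[np.float64(0.1669), np.float64(0.1114), np.float64(0.2003), np.float64(0.0025), np.float64(0.0049), np.float64(-0.0021)]
[np.float64(-0.0), np.float64(0.3), np.float64(0.0), np.float64(0.0), np.float64(0.0), np.float64(0.0)]
```

Emit:
{"api": "drive_tool", "payload": {
  "increments": [
    [0.08,0.05,0.1,0,0,0],
    [0.167,0.111,0.2,0,0,0],
    [0.167,0.111,0.2,0,0,0],
    [0.167,0.111,0.2,0,0,0],
    [0.167,0.111,0.2,0,0,0]
  ]
}}

```text
time: 4.52
ee_pos: [0.4646, 0.1732, 0.1898]
eef_rot: [0.636, 0.772, 0.0, -0.0]
ft_force: [0.2, -1.0, 1.2]
width: 0.087
grip_force: 0.0
```

```bash
python3 -c "
from h import *
show();snap('rb1')"
```

```text
4.5167 [0.4646 0.1732 0.1898] [[-0.192, 0.981, -0.0], [0.981, 0.192, 0.001], [0.001, -0.0, -1.0]] j [ 0.402  0.159 -0.913  1.801  0.132  1.246 -0.354] f [ 0.24 -0.98  1.25] 0.0870194106935065 0.0
drift 0.0006286457112797707
```

Emit:
{"api": "drive_tool", "payload": {
  "increments": [
    [0,0.1,0,0,0,0],
    [0,0.2,0,0,0,0],
    [0,0.3,0,0,0,0],
    [0,0.3,0,0,0,0],
    [0,0.3,0,0,0,0]
  ]
}}

```text
time: 4.98
ee_pos: [0.5538, 0.1899, 0.1902]
eef_rot: [0.636, 0.771, 0.001, 0.0]
ft_force: [-1.1, 0.1, 0.0]
width: 0.0866
grip_force: 0.0
```

```bash
python3 - <<'E'
from h import *
show();snap('rb2')
a=cv2.imread('pics/rb1.png')[:270];b=cv2.imread('pics/rb2.png')[:270]
cv2.imwrite('pics/rb12.png',np.vstack([a,b]))
E
```

```text
4.9833 [0.5538 0.1899 0.1902] [[-0.19, 0.982, 0.001], [0.982, 0.19, 0.001], [0.0, 0.001, -1.0]] j [ 0.281  0.388 -0.864  1.58   0.302  1.313 -0.434] f [-1.14  0.07  0.02] 0.08661633252448137 0.0
drift 0.0011469283478876418
```

View pics/rb12.png

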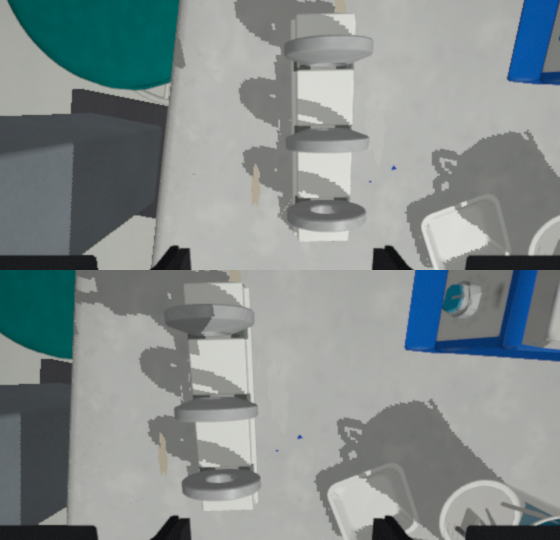

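The rings, rb1: far (329,50), middle (328,138), near (326,213); need an enlargement to tell crowns from flat. Candidates: three rack rings in bare steel; excluded look-alikes: blue (200,219), black (196,255) and orange (163,240) in the top view, and black (271,346) in the side view.

```bash
python3 - <<'E'
import cv2,numpy as np
a=cv2.imread('pics/rb1.png')[10:245,265:395];b=cv2.imread('pics/rb2.png')[10:245,145:275]
f=lambda x:cv2.convertScaleAbs(cv2.resize(x,(320,578),interpolation=cv2.INTER_CUBIC),alpha=1.4,beta=-50)
cv2.imwrite('pics/rbz.png',np.hstack([f(a),f(b)]))
E
```

```text
(no output)
```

View pics/rbz.png

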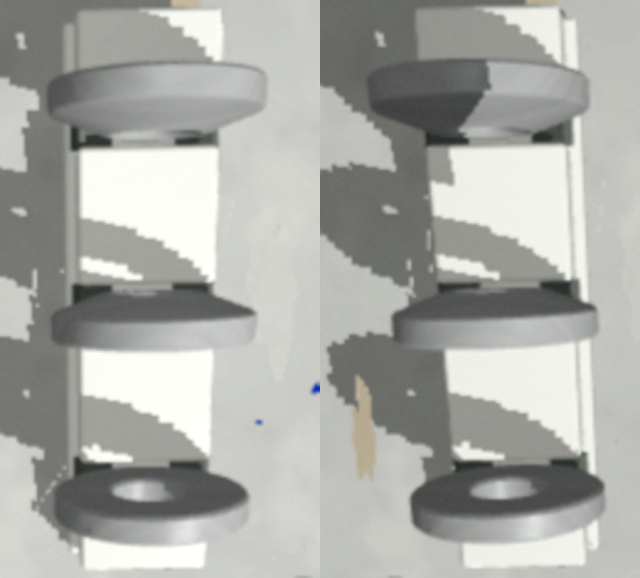

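Enlargement: the far ring (rb1 ≈(329,48)) tapers towards −y (crown −y, needs a half turn); the middle ring (≈(328,142)) tapers to +y (crown +y, right way round for the arbor); the near one (≈(326,213)) is flat with a visible hole — leave it. Now triangulate.

```bash
python3 - <<'E'
from h import *
a,b=cal("rb1"),cal("rb2"); C=[]
for n,L1,R1,L2,R2 in[("far",(284.1,48.6),(373.1,44.6),(164.1,48.6),(253.9,45.8)),("mid",(286.1,142),(369.4,140.8),(174.7,142),(257.9,139.2)),("near",(286.9,215),(365.8,213),(182,217),(260.8,212))]:
    L=tri([(a,*L1),(b,*L2)]);Rr=tri([(a,*R1),(b,*R2)]);c=(L+Rr)/2;C.append(c)
    print(n,L.round(4),Rr.round(4),"c",c.round(4),"w",np.linalg.norm(Rr-L).round(4),"normal yaw",90+np.degrees(np.arctan2(Rr[1]-L[1],Rr[0]-L[0])))
for i,j in((0,2),(0,1),(1,2)):
    d=C[i]-C[j];print("axis yaw",np.degrees(np.arctan2(d[1],d[0])),np.linalg.norm(d))
# rack top edges, z=.027, rb1/rb2
px=lambda x,y,o:(o+x/2.4615,10+y/2.4615)
for c,o,pts in((a,265,[(80,150),(83,540),(218,150),(205,540)]),(b,145,[(435-320,150),(463-320,540),(567-320,150),(584-320,540)])):
    P=[onz(c,*px(x,y,o),.027) for x,y in pts]
    for i in(0,2): d=P[i]-P[i+1];print("edge yaw",np.degrees(np.arctan2(d[1],d[0])),P[i].round(4),P[i+1].round(4))
E
```

```text
far [0.4443 0.2871 0.0523] [0.5105 0.3029 0.0491] c [0.4774 0.295  0.0507] w 0.0681 normal yaw 103.47532020652864
mid [0.4596 0.2185 0.0502] [0.526  0.2331 0.0498] c [0.4928 0.2258 0.05  ] w 0.068 normal yaw 102.40959708162
near [0.4728 0.1565 0.0493] [0.5392 0.1725 0.0485] c [0.506  0.1645 0.0489] w 0.0683 normal yaw 103.5169656576872
axis yaw 102.37147743084168 0.13360373463095002
axis yaw 102.57660631870681 0.07088421935550432
axis yaw 102.13962884053245 0.06272143651486557
edge yaw 102.29848027803456 [0.4581 0.2762 0.027 ] [0.4878 0.1397 0.027 ]
edge yaw 102.17735436003609 [0.504  0.2852 0.027 ] [0.5334 0.1487 0.027 ]
edge yaw 101.5987799574643 [0.4609 0.276  0.027 ] [0.489 0.139 0.027]
edge yaw 102.1586326247972 [0.5049 0.2845 0.027 ] [0.5343 0.1478 0.027 ]
```

```bash
python3 - <<'E'
from h import *
np.set_printoptions(suppress=True)
q=down(102.2)
chain(([.492,.2297,.12],q),([.492,.2297,.0273],q))
E
```

```text
[np.float64(0.1679), np.float64(-0.1743), np.float64(0.2348), np.float64(0.0014), np.float64(0.0001), np.float64(-0.0267)]
[np.float64(0.0), np.float64(-0.0), np.float64(0.309), np.float64(0.0), np.float64(0.0), np.float64(0.0)]
```

Emit:
{"api": "drive_tool", "payload": {
  "increments": [
    [0.084,-0.09,0.117,0,0,-0.027],
    [0.168,-0.174,0.235,0,0,-0.027],
    [0.168,-0.174,0.235,0,0,-0.027],
    [0.168,-0.174,0.235,0,0,-0.027],
    [0.168,-0.174,0.235,0,0,-0.027]
  ],
  "claw": 0
}}

```text
time: 5.45
ee_pos: [0.4912, 0.2296, 0.12]
eef_rot: [0.627, 0.779, -0.0, 0.001]
ft_force: [-0.7, -0.4, -0.0]
width: 0.0871
grip_force: 0.0
```

```bash
python3 - <<'E'
from h import *
show(); chain(([.492,.2297,.0273],down(102.2)))
E
```

```text
5.45 [0.4912 0.2296 0.12  ] [[-0.213, 0.977, 0.002], [0.977, 0.213, -0.002], [-0.002, 0.001, -1.0]] j [ 0.233  0.366 -0.893  1.771  0.312  1.153 -0.541] f [-0.65 -0.37 -0.03] 0.08708718679605226 0.0
[np.float64(0.0003), np.float64(0.0024), np.float64(0.3089), np.float64(0.0015), np.float64(0.0024), np.float64(0.0028)]
```

Emit:
{"api": "drive_tool", "payload": {
  "increments": [
    [0,0,0.1,0,0,0],
    [0,0,0.2,0,0,0],
    [0,0,0.309,0,0,0],
    [0,0,0.309,0,0,0],
    [0,0,0.309,0,0,0]
  ]
}}

```text
time: 5.87
ee_pos: [0.4921, 0.2293, 0.027]
eef_rot: [0.628, 0.778, -0.0, -0.0]
ft_force: [0.1, 0.1, 1.4]
width: 0.0871
grip_force: 0.0
```

Emit:
{"api": "drive_tool", "payload": {
  "increments": [
    [0,0,0,0,0,0],
    [0,0,0,0,0,0],
    [0,0,0,0,0,0],
    [0,0,0,0,0,0],
    [0,0,0,0,0,0]
  ],
  "claw": 1,
  "force": 25
}}

```text
time: 6.28
ee_pos: [0.4916, 0.2305, 0.0277]
eef_rot: [0.627, 0.779, 0.0, 0.0]
ft_force: [-4.3, -1.8, 10.6]
width: 0.0676
grip_force: 25.0
```

```bash
python3 - <<'E'
from h import *
show()
E
```

```text
6.2833 [0.4916 0.2305 0.0277] [[-0.213, 0.977, 0.001], [0.977, 0.213, -0.0], [-0.0, 0.001, -1.0]] j [ 0.169  0.489 -0.829  1.844  0.426  0.995 -0.625] f [-4.34 -1.8  10.63] 0.06764570391939698 25.004484116955155
```

Emit:
{"api": "drive_tool", "payload": {
  "increments": [
    [0,0,-0.08,0,0,0],
    [0,0,-0.2,0,0,0],
    [0,0,-0.343,0,0,0],
    [0,0,-0.343,0,0,0],
    [0,0,-0.343,0,0,0]
  ]
}}

```text
time: 6.7
ee_pos: [0.4929, 0.2309, 0.1319]
eef_rot: [0.627, 0.779, 0.002, 0.002]
ft_force: [-0.3, -0.8, -3.3]
width: 0.0675
grip_force: 25.0
```

```bash
python3 - <<'E'
from h import *
show(); chain(([.505,.05,.13],down(98)),([.507,-.1,.125],down(92.5)),([.5058,-.144,.0803],down(92.5)))
E
```

```text
6.7 [0.4929 0.2309 0.1319] [[-0.213, 0.977, 0.005], [0.977, 0.213, 0.001], [-0.0, 0.005, -1.0]] j [ 0.241  0.355 -0.902  1.757  0.303  1.171 -0.535] f [-0.31 -0.76 -3.28] 0.06750211590407743 25.01855579461335
[np.float64(-0.5979), np.float64(-0.0888), np.float64(0.0058), np.float64(0.0063), np.float64(-0.0001), np.float64(0.0949)]
[np.float64(-0.4961), np.float64(-0.063), np.float64(0.0167), np.float64(0.0), np.float64(-0.0), np.float64(0.1222)]
[np.float64(-0.1464), np.float64(-0.0104), np.float64(0.149), np.float64(0.0), np.float64(0.0), np.float64(0.0)]
```

Emit:
{"api": "drive_tool", "payload": {
  "increments": [
    [-0.12,-0.018,0,0,0,0.02],
    [-0.25,-0.038,0,0,0,0.04],
    [-0.38,-0.056,0.003,0,0,0.06],
    [-0.5,-0.075,0.006,0,0,0.08],
    [-0.598,-0.089,0.006,0,0,0.095]
  ]
}}

```text
time: 7.12
ee_pos: [0.5025, 0.0457, 0.1259]
eef_rot: [0.657, 0.754, -0.001, -0.0]
ft_force: [0.4, 0.6, -2.0]
width: 0.0672
grip_force: 25.0
```

Emit:
{"api": "drive_tool", "payload": {
  "increments": [
    [-0.12,-0.015,0,0,0,0.03],
    [-0.25,-0.03,0.005,0,0,0.06],
    [-0.36,-0.045,0.01,0,0,0.09],
    [-0.45,-0.057,0.015,0,0,0.122],
    [-0.496,-0.063,0.017,0,0,0.122]
  ]
}}

```text
time: 7.53
ee_pos: [0.504, -0.1052, 0.1206]
eef_rot: [0.694, 0.72, -0.001, -0.001]
ft_force: [-0.3, -0.3, -1.8]
width: 0.0674
grip_force: 25.0
```

```bash
python3 - <<'E'
from h import *
show(); chain(([.5058,-.144,.0803],down(92.5)))
E
```

```text
7.5333 [ 0.504  -0.1052  0.1206] [[-0.038, 0.999, -0.003], [0.999, 0.038, -0.001], [-0.001, -0.003, -1.0]] j [ 0.767  0.255 -0.729  1.842  0.189  1.117  0.008] f [-0.28 -0.33 -1.79] 0.06737732968377905 25.01894045356039
[np.float64(-0.1293), np.float64(0.0015), np.float64(0.1343), np.float64(-0.0036), np.float64(0.001), np.float64(-0.0076)]
```

Emit:
{"api": "drive_tool", "payload": {
  "increments": [
    [-0.04,0.001,0.05,0,0,-0.008],
    [-0.09,0.001,0.1,0,0,-0.008],
    [-0.129,0.001,0.134,0,0,-0.008],
    [-0.129,0.001,0.134,0,0,-0.008],
    [-0.129,0.001,0.134,0,0,-0.008]
  ]
}}

```text
time: 7.95
ee_pos: [0.5068, -0.1392, 0.0811]
eef_rot: [0.689, 0.724, -0.0, -0.001]
ft_force: [-0.0, 0.8, -2.7]
width: 0.0679
grip_force: 25.0
```

```bash
python3 - <<'E'
from h import *
show(); snap("in1")
o=np.array([.5123,-.2989]);d=np.array([np.cos(np.radians(92.5)),np.sin(np.radians(92.5))])
for x in (.125,.1,.066): print(x,end=" ");chain(([*(o+d*x),.0803],down(92.5)))
E
```

```text
7.95 [ 0.5068 -0.1392  0.0811] [[-0.049, 0.999, -0.002], [0.999, 0.049, 0.001], [0.001, -0.002, -1.0]] j [ 0.788  0.327 -0.695  1.853  0.238  1.049  0.048] f [-0.01  0.79 -2.69] 0.06791575549197551 25.01845543721629
drift 0.0011950084567228679
0.125 [np.float64(-0.1182), np.float64(-0.0082), np.float64(0.0056), np.float64(-0.0007), np.float64(-0.0011), np.float64(0.009)]
0.1 [np.float64(-0.2015), np.float64(-0.0088), np.float64(0.0055), np.float64(-0.0007), np.float64(-0.0011), np.float64(0.009)]
0.066 [np.float64(-0.3148), np.float64(-0.0096), np.float64(0.0054), np.float64(-0.0007), np.float64(-0.0011), np.float64(0.009)]
```

View pics/in1.png

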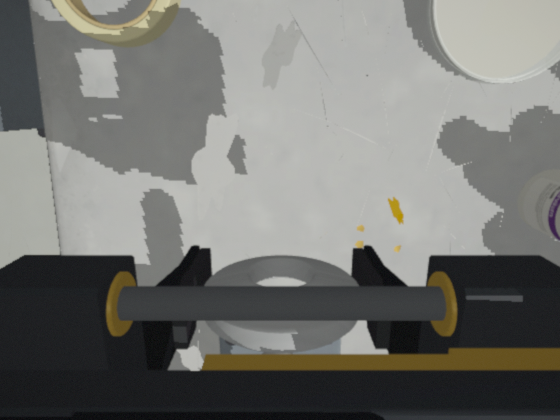

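The disc sits centred between the pads (285,285), crown up-image. Insert carefully.

Emit:
{"api": "drive_tool", "payload": {
  "increments": [
    [-0.05,-0.004,0.005,0,0,0.009],
    [-0.09,-0.008,0.005,0,0,0.009],
    [-0.118,-0.008,0.005,0,0,0.009],
    [-0.14,-0.008,0.005,0,0,0.009],
    [-0.14,-0.008,0.005,0,0,0.009]
  ]
}}

```text
time: 8.42
ee_pos: [0.5073, -0.1834, 0.0808]
eef_rot: [0.693, 0.721, -0.0, 0.0]
ft_force: [0.4, -1.2, -3.1]
width: 0.0673
grip_force: 25.0
```

```bash
python3 - <<'E'
from h import *
show()
o=np.array([.5123,-.2989]);d=np.array([np.cos(np.radians(92.5)),np.sin(np.radians(92.5))])
s=read_state();print("pad x",(s["ee_pos"][:2]-o)@d,"lat",np.cross(d,s["ee_pos"][:2]-o))
for x in (.1,.07): print(x,end=" ");chain(([*(o+d*x),.0803],down(92.5)))
E
```

```text
8.4167 [ 0.5073 -0.1834  0.0808] [[-0.041, 0.999, 0.0], [0.999, 0.041, -0.001], [-0.001, 0.0, -1.0]] j [ 0.835  0.349 -0.667  1.822  0.247  1.054  0.115] f [ 0.36 -1.21 -3.11] 0.06731731675344713 25.018263737395046
pad x 0.11564052887962187 lat -5.1012337858215816e-05
0.1 [np.float64(-0.0521), np.float64(-0.0), np.float64(0.0019), np.float64(0.0004), np.float64(0.0009), np.float64(-0.0035)]
0.07 [np.float64(-0.1521), np.float64(0.0003), np.float64(0.0019), np.float64(0.0004), np.float64(0.0009), np.float64(-0.0035)]<stdin>:4: DeprecationWarning: Arrays of 2-dimensional vectors are deprecated. Use arrays of 3-dimensional vectors instead. (deprecated in NumPy 2.0)
```

Emit:
{"api": "drive_tool", "payload": {
  "increments": [
    [-0.04,0,0.002,0,0,0],
    [-0.08,0,0.002,0,0,0],
    [-0.11,0,0.002,0,0,0],
    [-0.135,0,0.002,0,0,0],
    [-0.135,0,0.002,0,0,0]
  ]
}}

```text
time: 8.83
ee_pos: [0.5088, -0.2243, 0.0799]
eef_rot: [0.693, 0.721, -0.0, 0.0]
ft_force: [-0.6, -0.5, -2.5]
width: 0.0673
grip_force: 25.0
```

Emit:
{"api": "drive_tool", "payload": {
  "increments": [
    [-0.01,0,0,0,0,0],
    [-0.02,0,0,0,0,0],
    [-0.028,0,0,0,0,0],
    [-0.028,0,0,0,0,0],
    [-0.028,0,0,0,0,0]
  ]
}}

```text
time: 9.25
ee_pos: [0.5095, -0.2301, 0.0801]
eef_rot: [0.692, 0.722, 0.0, 0.0]
ft_force: [0.2, -0.3, -2.3]
width: 0.0671
grip_force: 25.0
```

```bash
cat >> h.py <<'E'
O=np.array([.5123,-.2989]);D=np.array([np.cos(np.radians(92.5)),np.sin(np.radians(92.5))])
def st(): 
    s=read_state();e=s["ee_pos"][:2]-O;print("pad x",e@D,"lat",D[0]*e[1]-D[1]*e[0])
E
python3 -c "
from h import *
show();st()"
```

```text
9.25 [ 0.5095 -0.2301  0.0801] [[-0.043, 0.999, 0.0], [0.999, 0.043, 0.0], [0.0, 0.0, -1.0]] j [ 0.879  0.387 -0.639  1.773  0.26   1.067  0.192] f [ 0.17 -0.31 -2.3 ] 0.06708481025427238 25.018560080031875
pad x 0.06885662880353419 lat -0.00018481668554706093
```

Emit:
{"api": "drive_tool", "payload": {
  "increments": [
    [-0.004,0,0,0,0,0],
    [-0.008,0,0,0,0,0],
    [-0.012,0,0,0,0,0],
    [-0.015,0,0,0,0,0],
    [-0.015,0,0,0,0,0]
  ]
}}

```text
time: 9.67
ee_pos: [0.5096, -0.2312, 0.08]
eef_rot: [0.69, 0.723, 0.001, -0.002]
ft_force: [-4.4, 11.1, 3.2]
width: 0.0673
grip_force: 26.0
```

Emit:
{"api": "drive_tool", "payload": {
  "increments": [
    [-0.003,0,0,0,0,0],
    [-0.006,0,0,0,0,0],
    [-0.009,0,0,0,0,0],
    [-0.01,0,0,0,0,0],
    [-0.01,0,0,0,0,0]
  ]
}}

```text
time: 10.08
ee_pos: [0.5096, -0.2315, 0.0799]
eef_rot: [0.69, 0.724, 0.001, -0.003]
ft_force: [-7.7, 19.8, 6.7]
width: 0.0676
grip_force: 27.0
```

Emit:
{"api": "drive_tool", "payload": {
  "increments": [
    [0.012,0,0,0,0,0],
    [0.012,0,0,0,0,0],
    [0.012,0,0,0,0,0],
    [0.012,0,0,0,0,0],
    [0.012,0,0,0,0,0]
  ],
  "claw": 0
}}

```text
time: 10.5
ee_pos: [0.5096, -0.235, 0.0802]
eef_rot: [0.692, 0.722, -0.0, 0.0]
ft_force: [0.3, 0.1, 0.6]
width: 0.0856
grip_force: 0.0
```

```bash
python3 -c "
from h import *
show();st()
d=D;chain(([*(O+d*.07),.0803],down(92.5)),([*(O+d*.07),.2],down(92.5)),([*(O+d*.03-.0*d),.2],down(92.5)))"
```

```text
10.5 [ 0.5096 -0.235   0.0802] [[-0.042, 0.999, 0.0], [0.999, 0.042, -0.001], [-0.001, 0.0, -1.0]] j [ 0.883  0.39  -0.636  1.768  0.262  1.069  0.198] f [0.35 0.07 0.59] 0.08559477416944898 0.0
pad x 0.06399304823736325 lat -0.00013916401248519235
[np.float64(0.02), np.float64(-0.0005), np.float64(-0.0002), np.float64(0.0005), np.float64(0.0009), np.float64(-0.0018)]
[np.float64(0.0), np.float64(0.0), np.float64(-0.399), np.float64(0.0), np.float64(0.0), np.float64(0.0)]
[np.float64(-0.1333), np.float64(0.0), np.float64(0.0), np.float64(0.0), np.float64(0.0), np.float64(0.0)]
```

Emit:
{"api": "drive_tool", "payload": {
  "increments": [
    [0.02,0,-0.1,0,0,0],
    [0.02,0,-0.2,0,0,0],
    [0.02,0,-0.3,0,0,0],
    [-0.05,0,-0.42,0,0,0],
    [-0.12,0,-0.42,0,0,0]
  ]
}}

```text
time: 10.92
ee_pos: [0.5143, -0.2709, 0.2137]
eef_rot: [0.691, 0.723, 0.001, 0.005]
ft_force: [0.9, -0.6, 1.9]
width: 0.0871
grip_force: 0.0
```

Emit:
{"api": "drive_tool", "payload": {
  "increments": [
    [-0.05,0,-0.05,0,0,0],
    [-0.1,0,-0.08,0,0,0],
    [-0.1,0,-0.08,0,0,0],
    [-0.1,0,-0.08,0,0,0],
    [-0.1,0,-0.08,0,0,0]
  ]
}}

```text
time: 11.33
ee_pos: [0.5123, -0.2992, 0.2294]
eef_rot: [0.691, 0.722, 0.0, -0.0]
ft_force: [-0.0, 0.3, -0.6]
width: 0.0871
grip_force: 0.0
```

```bash
python3 - <<'E'
from h import *
show();st();snap("in2")
c=cal("in2")
P=lambda x,lat,z:[*(O+D*x+np.array([D[1],-D[0]])*lat),z]
pts=proj(c,[P(.056,0,.134),P(.066,0,.1305),P(.072,0,.1),P(.127,0,.1)]);print(pts)
im=cv2.imread("pics/in2.png");u,v=pts[1].astype(int);g=cv2.cvtColor(im,cv2.COLOR_BGR2GRAY)
cr=im[max(0,v-110):v+90,u-100:u+100];cr=cv2.resize(cr,None,fx=3,fy=3,interpolation=cv2.INTER_CUBIC);cv2.imwrite("pics/in2z.png",cr[:600]);print(u-100,max(0,v-110))
E
```

```text
11.3333 [ 0.5123 -0.2992  0.2294] [[-0.044, 0.999, -0.001], [0.999, 0.044, 0.001], [0.001, -0.0, -1.0]] j [ 0.96   0.323 -0.632  1.511  0.192  1.37   0.358] f [-0.04  0.29 -0.55] 0.08713692756717635 0.0
pad x -0.0003087969965068614 lat -2.838820457998045e-05
drift 0.0002939015683895806
[[281.42192357 132.70436935]
 [281.44562879 117.66104007]
 [281.44977562 108.41256746]
 [281.57999455  30.14140609]]
181 7
```

View pics/in2z.png

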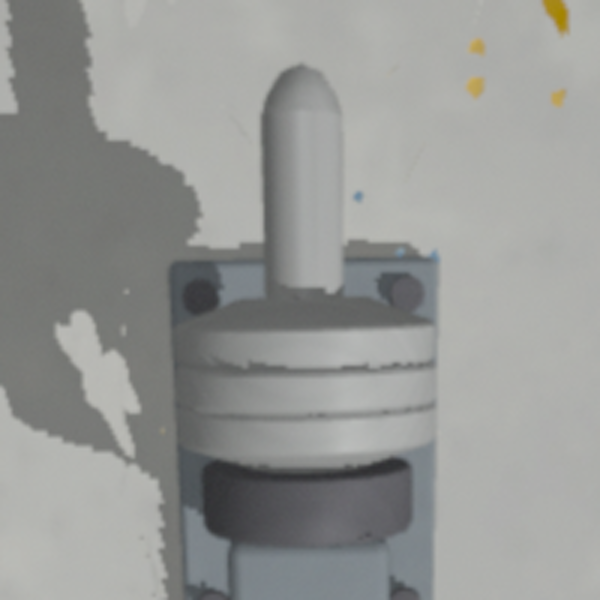

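The crop shows the first disc flush against the fitted pair, three rims equally spaced (dividing lines at crop rows 367 and 413), square and centred on the arbor (column 302). The fitted face is about 2.3 mm farther out than modelled, matching the contact. Next the far disc, turned by half a turn.

```bash
python3 - <<'E'
from h import *
chain(([.49,-.2,.23],down(128)),([.47,-.08,.23],down(163)),([.45,.03,.23],down(198)),([.45,.12,.23],down(233)))
E
```

```text
[np.float64(0.3327), np.float64(-0.0599), np.float64(-0.0017), np.float64(-0.0005), np.float64(-0.0012), np.float64(-0.7881)]
[np.float64(0.3562), np.float64(0.1937), np.float64(0.0), np.float64(0.0), np.float64(0.0), np.float64(-0.7778)]
[np.float64(0.171), np.float64(0.3312), np.float64(0.0), np.float64(0.0), np.float64(0.0), np.float64(-0.7778)]
[np.float64(-0.0927), np.float64(0.2853), np.float64(0.0), np.float64(-0.0), np.float64(0.0), np.float64(-0.7778)]
```

Emit:
{"api": "drive_tool", "payload": {
  "increments": [
    [0.1,-0.015,0,0,0,-0.155],
    [0.2,-0.035,0,0,0,-0.31],
    [0.333,-0.06,0,0,0,-0.47],
    [0.333,-0.06,0,0,0,-0.63],
    [0.333,-0.06,0,0,0,-0.788]
  ]
}}

```text
time: 11.8
ee_pos: [0.4899, -0.1975, 0.23]
eef_rot: [0.434, 0.901, -0.001, 0.0]
ft_force: [-0.3, -0.8, 0.5]
width: 0.087
grip_force: 0.0
```

Emit:
{"api": "drive_tool", "payload": {
  "increments": [
    [0.08,0.04,0,0,0,-0.155],
    [0.16,0.08,0,0,0,-0.31],
    [0.24,0.12,0,0,0,-0.47],
    [0.356,0.194,0,0,0,-0.63],
    [0.356,0.194,0,0,0,-0.778]
  ]
}}

```text
time: 12.22
ee_pos: [0.4697, -0.0725, 0.23]
eef_rot: [0.141, 0.99, 0.0, -0.0]
ft_force: [0.4, 1.2, 0.2]
width: 0.0868
grip_force: 0.0
```

Emit:
{"api": "drive_tool", "payload": {
  "increments": [
    [0.04,0.08,0,0,0,-0.155],
    [0.08,0.16,0,0,0,-0.31],
    [0.12,0.24,0,0,0,-0.47],
    [0.171,0.331,0,0,0,-0.63],
    [0.171,0.331,0,0,0,-0.778]
  ]
}}

```text
time: 12.63
ee_pos: [0.4489, 0.0357, 0.2298]
eef_rot: [-0.163, 0.987, -0.0, -0.0]
ft_force: [0.8, 0.9, 1.3]
width: 0.0872
grip_force: 0.0
```

```bash
python3 - <<'E'
from h import *
show()
chain(([.45,.12,.23],down(233)),([.46,.21,.23],down(262)))
E
```

```text
12.6333 [0.4489 0.0357 0.2298] [[-0.947, -0.322, -0.0], [-0.322, 0.947, -0.0], [0.0, -0.0, -1.0]] j [ 0.874 -0.024 -1.017  1.842 -0.021  1.312  1.76 ] f [0.8  0.89 1.25] 0.08720780271635127 0.0
[np.float64(-0.094), np.float64(0.265), np.float64(-0.0009), np.float64(-0.0001), np.float64(-0.0006), np.float64(-0.7608)]
[np.float64(-0.2597), np.float64(0.1539), np.float64(0.0), np.float64(0.0), np.float64(0.0), np.float64(-0.6444)]
```

Emit:
{"api": "drive_tool", "payload": {
  "increments": [
    [-0.03,0.09,0,0,0,-0.14],
    [-0.06,0.18,0,0,0,-0.28],
    [-0.094,0.265,0,0,0,-0.42],
    [-0.094,0.265,0,0,0,-0.56],
    [-0.094,0.265,0,0,0,-0.56]
  ]
}}

```text
time: 13.05
ee_pos: [0.4519, 0.1155, 0.2295]
eef_rot: [-0.372, 0.928, 0.0, -0.0]
ft_force: [-0.3, -0.4, 0.1]
width: 0.0866
grip_force: 0.0
```

```bash
python3 - <<'E'
from h import *
show()
chain(([.47,.25,.2],down(240)),([.4782,.2911,.13],down(262)))
E
```

```text
13.05 [0.4519 0.1155 0.2295] [[-0.723, -0.691, -0.001], [-0.691, 0.723, -0.0], [0.001, 0.0, -1.0]] j [ 0.768  0.05  -1.121  1.805  0.046  1.316  1.969] f [-0.33 -0.43  0.09] 0.08658149907758968 0.0
[np.float64(-0.3533), np.float64(0.2824), np.float64(0.0983), np.float64(0.0007), np.float64(-0.0006), np.float64(-0.3622)]
[np.float64(-0.1323), np.float64(0.0448), np.float64(0.2333), np.float64(0.0), np.float64(0.0), np.float64(-0.4889)]
```

Emit:
{"api": "drive_tool", "payload": {
  "increments": [
    [-0.1,0.08,0.03,0,0,-0.1],
    [-0.19,0.15,0.06,0,0,-0.2],
    [-0.28,0.22,0.09,0,0,-0.3],
    [-0.353,0.282,0.098,0,0,-0.362],
    [-0.353,0.282,0.098,0,0,-0.362]
  ]
}}

```text
time: 13.47
ee_pos: [0.4702, 0.2527, 0.1993]
eef_rot: [-0.498, 0.867, 0.002, -0.001]
ft_force: [-0.5, 0.5, 0.4]
width: 0.087
grip_force: 0.0
```

Emit:
{"api": "drive_tool", "payload": {
  "increments": [
    [-0.05,0.02,0.08,0,0,-0.15],
    [-0.1,0.04,0.16,0,0,-0.3],
    [-0.132,0.045,0.233,0,0,-0.45],
    [-0.132,0.045,0.233,0,0,-0.489],
    [-0.132,0.045,0.233,0,0,-0.489]
  ]
}}

```text
time: 13.88
ee_pos: [0.48, 0.2876, 0.1289]
eef_rot: [-0.652, 0.758, 0.0, -0.002]
ft_force: [0.8, -0.4, -0.1]
width: 0.087
grip_force: 0.0
```

```bash
python3 - <<'E'
from h import *
show()
chain(([.4782,.2911,.13],down(275)),([.4782,.2911,.13],down(282.2)))
E
```

```text
13.8833 [0.48   0.2876 0.1289] [[-0.15, -0.989, -0.003], [-0.989, 0.15, -0.001], [0.002, 0.003, -1.0]] j [ 0.291  0.526 -1.161  1.707  0.505  1.253  2.003] f [ 0.77 -0.42 -0.07] 0.08702662130662529 0.0
[np.float64(-0.0107), np.float64(0.0077), np.float64(-0.0035), np.float64(0.0039), np.float64(-0.0019), np.float64(-0.3034)]
[np.float64(0.0), np.float64(0.0), np.float64(0.0), np.float64(0.0), np.float64(0.0), np.float64(-0.16)]
```

Emit:
{"api": "drive_tool", "payload": {
  "increments": [
    [-0.011,0.007,0,0,0,-0.15],
    [-0.011,0.007,0,0,0,-0.3],
    [-0.011,0.007,0,0,0,-0.4],
    [-0.011,0.007,0,0,0,-0.463],
    [-0.011,0.007,0,0,0,-0.463]
  ]
}}

```text
time: 14.3
ee_pos: [0.4798, 0.291, 0.1311]
eef_rot: [0.778, -0.629, 0.0, 0.0]
ft_force: [-0.4, 0.6, 0.8]
width: 0.087
grip_force: 0.0
```

```bash
python3 - <<'E'
from h import *
show()
chain(([.4782,.2911,.13],down(282.2)),([.4782,.2911,.0273],down(282.2)))
E
```

```text
14.3 [0.4798 0.291  0.1311] [[0.209, -0.978, 0.001], [-0.978, -0.209, -0.001], [0.001, -0.001, -1.0]] j [ 0.324  0.57  -1.233  1.702  0.562  1.279  2.322] f [-0.4   0.62  0.83] 0.08700862069499657 0.0
[np.float64(-0.0016), np.float64(0.005), np.float64(0.0037), np.float64(-0.0007), np.float64(-0.0011), np.float64(-0.0025)]
[np.float64(0.0), np.float64(-0.0), np.float64(0.3423), np.float64(0.0), np.float64(0.0), np.float64(0.0)]
```

Emit:
{"api": "drive_tool", "payload": {
  "increments": [
    [-0.001,0.005,0.1,0,0,0],
    [-0.001,0.005,0.2,0,0,0],
    [-0.001,0.005,0.3,0,0,0],
    [-0.001,0.005,0.346,0,0,0],
    [-0.001,0.005,0.346,0,0,0]
  ]
}}

```text
time: 14.72
ee_pos: [0.4767, 0.2902, 0.0246]
eef_rot: [0.777, -0.629, -0.0, 0.002]
ft_force: [-0.9, 1.3, 0.1]
width: 0.0871
grip_force: 0.0
```

```bash
python3 -c "
from h import *
show();chain(([.4782,.2911,.0273],down(282.2)))"
```

```text
14.7167 [0.4767 0.2902 0.0246] [[0.209, -0.978, -0.003], [-0.978, -0.209, -0.003], [0.002, 0.004, -1.0]] j [ 0.243  0.683 -1.117  1.794  0.683  1.118  2.24 ] f [-0.87  1.31  0.09] 0.08705036786928007 0.0
[np.float64(-0.0019), np.float64(-0.0055), np.float64(-0.009), np.float64(0.0047), np.float64(-0.0024), np.float64(-0.0034)]
```

Emit:
{"api": "drive_tool", "payload": {
  "increments": [
    [0,0,0,0,0,0],
    [0,0,0,0,0,0],
    [0,0,0,0,0,0],
    [0,0,0,0,0,0],
    [0,0,0,0,0,0]
  ]
}}

```text
time: 15.13
ee_pos: [0.4783, 0.2921, 0.0278]
eef_rot: [0.778, -0.628, 0.0, -0.001]
ft_force: [0.6, 0.2, -0.0]
width: 0.0871
grip_force: 0.0
```

Emit:
{"api": "drive_tool", "payload": {
  "increments": [
    [0,0,0,0,0,0],
    [0,0,0,0,0,0],
    [0,0,0,0,0,0],
    [0,0,0,0,0,0],
    [0,0,0,0,0,0]
  ],
  "claw": 1,
  "force": 25
}}

```text
time: 15.55
ee_pos: [0.4781, 0.2919, 0.027]
eef_rot: [0.778, -0.628, 0.0, -0.0]
ft_force: [0.6, 1.2, 0.3]
width: 0.0674
grip_force: 25.0
```

Emit:
{"api": "drive_tool", "payload": {
  "increments": [
    [0,0,-0.08,0,0,0],
    [0,0,-0.2,0,0,0],
    [0,0,-0.32,0,0,0],
    [0,0,-0.409,0,0,0],
    [0,0,-0.409,0,0,0]
  ]
}}

```text
time: 15.97
ee_pos: [0.4792, 0.2939, 0.1547]
eef_rot: [0.779, -0.627, 0.001, -0.003]
ft_force: [-0.2, 0.2, -1.4]
width: 0.0673
grip_force: 25.0
```

```bash
python3 -c "
from h import *
show();chain(([.47,.22,.17],down(252)),([.46,.12,.17],down(220)),([.46,.05,.17],down(185)),([.47,-.03,.16],down(150)),([.49,-.08,.14],down(115)))"
```

```text
15.9667 [0.4792 0.2939 0.1547] [[0.213, -0.977, 0.005], [-0.977, -0.213, 0.003], [-0.002, -0.006, -1.0]] j [ 0.337  0.546 -1.256  1.679  0.538  1.31   2.337] f [-0.16  0.16 -1.36] 0.06730155267988866 24.99971014658925
[np.float64(0.234), np.float64(0.082), np.float64(-0.052), np.float64(-0.0068), np.float64(0.0045), np.float64(0.6728)]
[np.float64(0.3273), np.float64(-0.0713), np.float64(-0.0), np.float64(0.0), np.float64(-0.0), np.float64(0.7111)]
[np.float64(0.15), np.float64(-0.1787), np.float64(-0.0), np.float64(0.0), np.float64(-0.0), np.float64(0.7778)]
[np.float64(-0.01), np.float64(-0.2686), np.float64(0.0333), np.float64(0.0), np.float64(-0.0), np.float64(0.7778)]
[np.float64(-0.1411), np.float64(-0.111), np.float64(0.0667), np.float64(0.0), np.float64(-0.0), np.float64(0.7778)]
```

Emit:
{"api": "drive_tool", "payload": {
  "increments": [
    [0.06,0.02,-0.02,0,0,0.14],
    [0.12,0.04,-0.04,0,0,0.28],
    [0.18,0.06,-0.052,0,0,0.42],
    [0.234,0.082,-0.052,0,0,0.56],
    [0.234,0.082,-0.052,0,0,0.672]
  ]
}}

```text
time: 16.38
ee_pos: [0.4687, 0.2142, 0.1641]
eef_rot: [-0.584, 0.812, -0.001, -0.001]
ft_force: [0.8, -1.3, -2.1]
width: 0.0678
grip_force: 25.0
```

Emit:
{"api": "drive_tool", "payload": {
  "increments": [
    [0.08,-0.018,0,0,0,0.14],
    [0.16,-0.036,0,0,0,0.28],
    [0.24,-0.054,0,0,0,0.42],
    [0.327,-0.071,0,0,0,0.56],
    [0.327,-0.071,0,0,0,0.711]
  ]
}}

```text
time: 16.8
ee_pos: [0.4582, 0.1122, 0.164]
eef_rot: [-0.337, 0.942, -0.001, -0.001]
ft_force: [0.3, -0.1, -2.0]
width: 0.0674
grip_force: 25.0
```

Emit:
{"api": "drive_tool", "payload": {
  "increments": [
    [0.04,-0.05,0,0,0,0.155],
    [0.08,-0.1,0,0,0,0.31],
    [0.12,-0.14,0,0,0,0.47],
    [0.15,-0.179,0,0,0,0.625],
    [0.15,-0.179,0,0,0,0.778]
  ]
}}

```text
time: 17.22
ee_pos: [0.4582, 0.0446, 0.1643]
eef_rot: [-0.039, 0.999, -0.001, -0.001]
ft_force: [0.2, -0.0, -1.9]
width: 0.0671
grip_force: 25.0
```

Emit:
{"api": "drive_tool", "payload": {
  "increments": [
    [0,-0.07,0.01,0,0,0.155],
    [0,-0.14,0.02,0,0,0.31],
    [0,-0.21,0.033,0,0,0.47],
    [-0.01,-0.269,0.033,0,0,0.625],
    [-0.01,-0.269,0.033,0,0,0.778]
  ]
}}

```text
time: 17.63
ee_pos: [0.4683, -0.036, 0.1542]
eef_rot: [0.264, 0.965, -0.001, -0.001]
ft_force: [-0.2, 0.9, -3.3]
width: 0.0673
grip_force: 25.0
```

```bash
python3 -c "
from h import *
show();chain(([.49,-.08,.14],down(118)),([.507,-.1,.125],down(92.5)),([.5058,-.139,.0803],down(92.5)))"
```

```text
17.6333 [ 0.4683 -0.036   0.1542] [[-0.861, 0.509, -0.002], [0.509, 0.861, -0.001], [0.001, -0.001, -1.0]] j [ 0.893  0.133 -0.956  1.904  0.119  1.165  0.93 ] f [-0.22  0.94 -3.3 ] 0.0673150671917143 24.989563138256585
[np.float64(-0.1368), np.float64(-0.0894), np.float64(0.0472), np.float64(-0.0022), np.float64(-0.0009), np.float64(0.6975)]
[np.float64(-0.0855), np.float64(0.0187), np.float64(0.05), np.float64(-0.0), np.float64(-0.0), np.float64(0.5667)]
[np.float64(-0.1297), np.float64(-0.0097), np.float64(0.149), np.float64(0.0), np.float64(0.0), np.float64(0.0)]
```

Emit:
{"api": "drive_tool", "payload": {
  "increments": [
    [-0.04,-0.03,0.015,0,0,0.15],
    [-0.08,-0.06,0.03,0,0,0.3],
    [-0.137,-0.089,0.047,0,0,0.45],
    [-0.137,-0.089,0.047,-0.002,-0.001,0.6],
    [-0.137,-0.089,0.047,-0.002,-0.001,0.697]
  ]
}}

```text
time: 18.05
ee_pos: [0.4904, -0.0765, 0.1399]
eef_rot: [0.514, 0.858, 0.001, -0.001]
ft_force: [-0.6, -0.3, -2.2]
width: 0.0676
grip_force: 25.0
```

Emit:
{"api": "drive_tool", "payload": {
  "increments": [
    [-0.03,0.006,0.02,0,0,0.14],
    [-0.06,0.012,0.04,0,0,0.28],
    [-0.085,0.019,0.05,0,0,0.42],
    [-0.085,0.019,0.05,0,0,0.567],
    [-0.085,0.019,0.05,0,0,0.567]
  ]
}}

```text
time: 18.47
ee_pos: [0.5077, -0.0953, 0.1251]
eef_rot: [0.69, 0.724, 0.0, -0.0]
ft_force: [-0.5, 0.0, -1.6]
width: 0.0673
grip_force: 25.0
```

```bash
python3 -c "
from h import *
show();st();chain(([.5058,-.139,.0803],down(92.5)))"
```

```text
18.4667 [ 0.5077 -0.0953  0.1251] [[-0.049, 0.999, -0.0], [0.999, 0.049, 0.001], [0.001, -0.0, -1.0]] j [ 0.784  0.261 -0.771  1.833  0.199  1.127 -0.007] f [-0.49  0.03 -1.62] 0.06732574723864672 25.001434483877034
pad x 0.2035654867578195 lat -0.004250512324968772
[np.float64(-0.1452), np.float64(-0.0133), np.float64(0.1492), np.float64(-0.0001), np.float64(-0.0016), np.float64(0.0065)]
```

Emit:
{"api": "drive_tool", "payload": {
  "increments": [
    [-0.05,-0.005,0.06,0,0,0.003],
    [-0.1,-0.01,0.12,0,0,0.006],
    [-0.145,-0.014,0.149,0,-0.001,0.006],
    [-0.145,-0.014,0.149,0,-0.001,0.006],
    [-0.145,-0.014,0.149,0,-0.001,0.006]
  ]
}}

```text
time: 18.88
ee_pos: [0.506, -0.1392, 0.0812]
eef_rot: [0.689, 0.725, 0.0, 0.0]
ft_force: [-0.1, 0.6, -1.4]
width: 0.0672
grip_force: 25.0
```

```bash
python3 -c "
from h import *
show();st();chain(([*(O+D*.116),.0803],down(92.5)),([*(O+D*.08),.0803],down(92.5)))"
```

```text
18.8833 [ 0.506  -0.1392  0.0812] [[-0.05, 0.999, 0.001], [0.999, 0.05, 0.001], [0.0, 0.001, -1.0]] j [ 0.817  0.331 -0.728  1.856  0.251  1.048  0.039] f [-0.11  0.63 -1.37] 0.06722326641649974 24.99978657345494
pad x 0.15984926476537623 lat -0.0006874534077513667
[np.float64(-0.1461), np.float64(-0.0033), np.float64(0.003), np.float64(0.0007), np.float64(-0.0006), np.float64(0.0087)]
[np.float64(-0.12), np.float64(-0.0), np.float64(-0.0), np.float64(0.0), np.float64(0.0), np.float64(0.0)]
```

Emit:
{"api": "drive_tool", "payload": {
  "increments": [
    [-0.04,-0.003,0.003,0,0,0.008],
    [-0.08,-0.003,0.003,0,0,0.008],
    [-0.12,-0.003,0.003,0,0,0.008],
    [-0.146,-0.003,0.003,0,0,0.008],
    [-0.146,-0.003,0.003,0,0,0.008]
  ]
}}

```text
time: 19.3
ee_pos: [0.5078, -0.1856, 0.0809]
eef_rot: [0.693, 0.721, 0.0, 0.001]
ft_force: [-0.1, -0.0, -1.7]
width: 0.0676
grip_force: 25.0
```

```bash
python3 -c "
from h import *
show();st();chain(([*(O+D*.08),.0803],down(92.5)))"
```

```text
19.3 [ 0.5078 -0.1856  0.0809] [[-0.04, 0.999, 0.002], [0.999, 0.04, -0.001], [-0.001, 0.002, -1.0]] j [ 0.864  0.358 -0.698  1.819  0.263  1.056  0.107] f [-0.15 -0.03 -1.71] 0.06763486365040054 24.99968310182112
pad x 0.11341799416604686 lat -0.0004092383577778379
[np.float64(-0.1114), np.float64(-0.001), np.float64(0.002), np.float64(0.0026), np.float64(0.0017), np.float64(-0.0041)]
```

Emit:
{"api": "drive_tool", "payload": {
  "increments": [
    [-0.03,0,0.004,0,0,0],
    [-0.06,0,0.007,0,0,0],
    [-0.085,0,0.008,0,0,0],
    [-0.1,0,0.008,0,0,0],
    [-0.1,0,0.008,0,0,0]
  ]
}}

```text
time: 19.72
ee_pos: [0.509, -0.2141, 0.0782]
eef_rot: [0.692, 0.722, 0.0, 0.001]
ft_force: [0.0, 0.5, -1.7]
width: 0.0673
grip_force: 25.0
```

Emit:
{"api": "drive_tool", "payload": {
  "increments": [
    [-0.006,0,0,0,0,0],
    [-0.012,0,0,0,0,0],
    [-0.018,0,0,0,0,0],
    [-0.022,0,0,0,0,0],
    [-0.022,0,0,0,0,0]
  ]
}}

```text
time: 20.13
ee_pos: [0.5094, -0.2195, 0.0783]
eef_rot: [0.692, 0.722, 0.0, 0.001]
ft_force: [-0.3, -0.7, -1.7]
width: 0.0674
grip_force: 25.0
```

```bash
python3 -c "
from h import *
show();st()"
```

```text
20.1333 [ 0.5094 -0.2195  0.0783] [[-0.043, 0.999, 0.002], [0.999, 0.043, -0.0], [-0.001, 0.002, -1.0]] j [ 0.895  0.388 -0.678  1.785  0.275  1.062  0.162] f [-0.34 -0.7  -1.68] 0.06738885054780619 24.999716882280723
pad x 0.07945621058009363 lat -0.000554429789570713
```

Expected contact at about 76 mm.

Emit:
{"api": "drive_tool", "payload": {
  "increments": [
    [-0.004,0,0,0,0,0],
    [-0.008,0,0,0,0,0],
    [-0.012,0,0,0,0,0],
    [-0.015,0,0,0,0,0],
    [-0.015,0,0,0,0,0]
  ]
}}

```text
time: 20.55
ee_pos: [0.5097, -0.223, 0.0783]
eef_rot: [0.691, 0.723, 0.001, 0.0]
ft_force: [-0.3, 3.6, -0.1]
width: 0.0671
grip_force: 25.0
```

Emit:
{"api": "drive_tool", "payload": {
  "increments": [
    [-0.003,0,0,0,0,0],
    [-0.006,0,0,0,0,0],
    [-0.009,0,0,0,0,0],
    [-0.01,0,0,0,0,0],
    [-0.01,0,0,0,0,0]
  ]
}}

```text
time: 20.97
ee_pos: [0.5097, -0.2234, 0.0782]
eef_rot: [0.691, 0.723, 0.001, -0.001]
ft_force: [-2.5, 12.8, 3.5]
width: 0.0672
grip_force: 25.0
```

```bash
python3 -c "
from h import *
show();st()"
```

```text
20.9667 [ 0.5097 -0.2234  0.0782] [[-0.046, 0.999, 0.001], [0.999, 0.046, 0.003], [0.003, 0.001, -1.0]] j [ 0.9    0.394 -0.676  1.778  0.274  1.066  0.174] f [-2.49 12.84  3.51] 0.06718403325642143 24.99710251138879
pad x 0.07552632649278153 lat -0.0007385568818053974
```

Emit:
{"api": "drive_tool", "payload": {
  "increments": [
    [0.01,0,0,0,0,0],
    [0.01,0,0,0,0,0],
    [0.01,0,0,0,0,0],
    [0.01,0,0,0,0,0],
    [0.01,0,0,0,0,0]
  ],
  "claw": 0
}}

```text
time: 21.38
ee_pos: [0.5096, -0.2245, 0.0784]
eef_rot: [0.692, 0.722, 0.0, 0.001]
ft_force: [-0.1, 0.3, -0.8]
width: 0.0856
grip_force: 0.0
```

Emit:
{"api": "drive_tool", "payload": {
  "increments": [
    [0.01,0,-0.1,0,0,0],
    [0.01,0,-0.2,0,0,0],
    [0.01,0,-0.3,0,0,0],
    [-0.05,0,-0.42,0,0,0],
    [-0.12,0,-0.48,0,0,0]
  ]
}}

```text
time: 21.8
ee_pos: [0.5124, -0.2593, 0.227]
eef_rot: [0.691, 0.723, 0.001, 0.003]
ft_force: [0.6, -0.3, -0.3]
width: 0.0874
grip_force: 0.0
```

```bash
python3 -c "
from h import *
show();st();chain(([.5123,-.2992,.2294],down(92.5)))"
```

```text
21.8 [ 0.5124 -0.2593  0.227 ] [[-0.046, 0.999, 0.006], [0.999, 0.046, -0.003], [-0.003, 0.006, -1.0]] j [ 0.966  0.285 -0.692  1.57   0.186  1.347  0.299] f [ 0.6  -0.28 -0.29] 0.08742922101087736 0.0
pad x 0.039581106493181306 lat -0.0018115530776167221
[np.float64(-0.1329), np.float64(-0.0064), np.float64(-0.0076), np.float64(0.0075), np.float64(0.0039), np.float64(0.0032)]
```

Emit:
{"api": "drive_tool", "payload": {
  "increments": [
    [-0.1,-0.006,-0.005,0,0,0],
    [-0.133,-0.006,-0.008,0,0,0],
    [-0.133,-0.006,-0.008,0,0,0],
    [-0.133,-0.006,-0.008,0,0,0],
    [-0.133,-0.006,-0.008,0,0,0]
  ]
}}

```text
time: 22.22
ee_pos: [0.5109, -0.2983, 0.2242]
eef_rot: [0.691, 0.723, 0.001, 0.0]
ft_force: [1.0, 0.2, -0.5]
width: 0.087
grip_force: 0.0
```

```bash
python3 - <<'E'
from h import *
show();st();snap("in3")
for n in("in2","in3"):
    c=cal(n);g=cv2.cvtColor(cv2.imread(f"pics/{n}.png"),cv2.COLOR_BGR2GRAY).astype(float)
    print(n,proj(c,[[*(O+D*x),.1305] for x in(.0583,.0683,.0783)]).round(1).tolist())
    for u in(250,265,281,297,312): print(u,*g[70:155,u].astype(int)[::1])
E
```

```text
22.2167 [ 0.5109 -0.2983  0.2242] [[-0.045, 0.999, 0.001], [0.999, 0.045, 0.001], [0.001, 0.001, -1.0]] j [ 0.989  0.328 -0.668  1.524  0.205  1.36   0.349] f [ 0.95  0.24 -0.54] 0.0870424507432677 0.0
pad x 0.0007089036985393911 lat 0.0013433792055241832
drift 0.00023475432165476619
in2 [[281.4, 129.0], [281.5, 114.2], [281.5, 99.2]]
250 178 177 178 179 177 178 178 179 178 178 178 176 175 174 175 175 175 175 167 140 119 116 115 106 82 81 83 84 83 82 73 64 60 62 61 61 61 59 58 61 71 88 95 98 95 96 99 104 111 113 113 113 113 113 114 111 114 111 101 96 98 104 109 112 113 113 113 111 113 114 115 114 116 119 114 105 108 111 112 110 111 110 112 114 114
265 177 177 177 177 178 178 178 178 178 179 179 179 179 179 180 179 176 163 125 117 118 116 113 103 102 116 129 131 130 132 132 131 131 131 131 127 115 99 97 98 98 98 98 99 99 102 106 120 139 143 143 142 143 142 142 143 142 131 106 100 101 109 124 140 142 141 141 142 142 144 145 145 146 146 140 125 119 131 140 140 140 141 141 144 144
281 164 165 164 164 164 164 164 164 163 164 163 163 164 164 164 163 163 163 163 163 163 163 163 162 163 162 
[... 1937 characters left out ...]
9 157 161 161 161 161
297 168 167 169 169 168 169 169 169 170 170 170 171 172 172 172 172 172 166 152 142 124 112 109 103 99 99 99 98 100 100 100 103 115 144 169 176 176 176 175 174 176 177 179 179 178 173 157 136 138 164 176 177 177 176 176 176 177 179 180 177 159 116 119 140 160 177 180 180 179 178 179 180 180 182 182 175 156 142 146 168 181 183 183 182 182
312 181 181 181 181 181 181 181 182 181 181 182 181 181 182 182 182 182 180 165 129 120 121 116 104 97 102 98 98 98 99 100 101 115 147 173 175 175 176 176 175 175 177 175 174 173 168 153 125 148 173 175 176 175 175 176 174 175 175 175 171 153 120 135 152 171 175 175 176 175 175 176 175 175 174 170 150 129 142 162 174 176 176 177 175 175
```

The rim edges lie at rows 103, 118, 132.5 and 148. That is an even pitch of about 10 mm, and it is level across the columns, so both discs are seated and square. The gripper is clear.

```bash
python3 -c "
from bench import *
print(close_job())"
```

```text
the job is handed in; nothing more can be done
None
```

The spring stack is complete and handed in: by the last wrist-camera picture and the push forces, both coned washers sit nested and square against the fitted pair, crowns outward and let go; the flat ring was left in the rack and nothing else was touched on purpose, though I did not re-check the bystanders, and no verdict came back.

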